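# Cap the hose coupling on the test stand and pin its safety arm

### The job

Blank off the hose coupling on the sloping test stand: drop the blanking cap that fits it into the two slots, press it down against the seal and twist it clockwise fully home so that it stays locked. Then swing the sprung safety arm round until it reaches over the cap's flange and keep it there by standing the steel pin fully down in the hole of the boss, behind the arm. Leave everything else on the bench where it is.

Things in the scene. Friction and masses are not known exactly. Their poses are not given: they have to be found in the camera images.
- cap: Blanking cap that fits: bare aluminium, 0.35 kg, the smaller of two alike. Origin at the centre of its underside, z up. Spigot 56 mm diameter, 0-16 mm high; two opposite lugs at its foot along +x and -x, reaching 38 mm from the axis, 16 wide, 0-8 high; flange 92 diameter, 16-22 high; grip bar on top. The same after a half turn. Starts standing on the bench on its spigot, any yaw.
- cap_grip (a point): Middle of the cap's upright grip bar, 38 mm above the cap's origin. The bar runs along the cap's x (in line with the lugs): 64 mm long, 14 mm thick, from 22 to 54 mm above the origin.
- big_cap: A like aluminium cap of the next size, which does not fit (leave it): flange 116 mm, grip bar 84 mm long, 54 mm high, standing on the bench. Origin and axes as for the cap. The two caps may change places.
- deck: Sloping grey deck of the test stand, 200 x 340 x 10 mm, tilted 30 degrees to face the robot. Origin mid top face, about 85 mm above the bench; x up the slope, y left along it, z square out. At deck (x, y) mm: coupling (0, -75), arm's pivot post (60, 80), 62 tall, boss (25, 24), gauge 38 diameter and 29 high (72, -145); rim 14 high along the upper edge.
- coupling: Aluminium hose coupling on the deck, ring 96 mm outside, 32 mm high, an outer ear beside each slot. Origin at its middle on the deck's face, z along its axis, out of the deck; x along its two opposite slots (45 degrees from the deck's x towards its y). Below its lip the lugs can turn only clockwise seen from outside (negative about z) from the slots, through 85 degrees to a stop.
- mouth (a point): Centre of the coupling's mouth, z = 32 mm. Bore 60 mm through a lip 6 mm thick, cut by two slots 22 mm wide, reaching 40 mm from the axis. A sprung seal inside meets the cap's foot at z = 22 mm: about 6 N moves it, 13 N at z = 16 mm, where the flange meets the mouth.
- seat (a point): Point on the coupling's axis 17 mm above the deck. The lugs can turn under the lip while the cap's foot is at 16 to 18 mm; once turned and let go, the seal lifts the cap against the lip (foot at 18 mm) and holds it, its origin within about 1 mm of this point.
- keeper (a joint): Sprung safety arm, dark steel bar on the pivot post. 0 = rest, pointing down the slope (at -168.5 degrees about the deck's z from its x); positive turns it anticlockwise seen from outside, towards the coupling; at 1.0 rad it points at the coupling's axis, its tip over the flange. Stop at 1.2. The spring drives it back to 0: about 3 N at 65 mm from the pivot at 1.0 rad.
- keeper_tip (a point): The arm's free end, mid-height, 128 mm from the pivot axis. The bar is 14 mm wide and 14 high, its faces 42 and 56 mm above the deck (the locked cap's flange top is at 40 mm, its bar's top at 72).
- boss: Steel block 36 x 36 x 32 mm on the deck under the arm's sweep, 65 mm out from the pivot, with the pin's hole in its middle. Origin at its middle on the deck's face, z out of the deck. A pin in it holds the arm at about 1.0 rad by the arm's side that faces away from the coupling. The pin in the hand can push the arm there.
- boss_hole0 (a point): Centre of the mouth of the boss's hole, 32 mm above the deck: 12 mm diameter, chamfered, floor 4 mm above the deck.
- pin: Loose steel pin, 70 g. Origin at the middle of its foot, z along it to its head. Round shank 10 mm diameter, 58 mm long with a tapered foot; square head 18 x 18 mm from 58 to 86 mm, sides along its x and y. Starts upright in the wooden block, foot 15 mm above the bench.
- pinblock: Fixed wooden block 50 x 50 x 40 mm in which the pin starts, in a hole 25 mm deep. Origin at the centre of its underside.
- tub: Bystander: white tub with a blue lid, 64 mm diameter, 62 mm high. Origin under its centre.
- nozzle: Bystander: brass branch nozzle, 60 mm diameter, 165 mm tall. Origin under its centre.
- rivet_cup: Bystander: dark steel cup, 66 mm diameter, 70 mm high. Origin under its centre.
- brush: Bystander: brush with wooden handle, 170 mm long, lying along its x.
- spanner: Bystander: steel spanner, 190 mm long, lying along its x.
- steel_block: Bystander: dark steel block 60 x 40 x 35 mm. Origin under its centre.
- ferrule: Bystander: aluminium ferrule ring, 72 mm diameter, 28 mm high. Origin under its centre.
There are look-alikes about, which are no part of the job. There is more than one size of the pin; the job needs the smaller. Leave any green look-alike of the cap alone.

How it is judged:
By the outcome, as a careful person would: the job done as asked, in the order asked, and still so for the second after the job is handed in, with the robot touching nothing.
It also fails if it takes over 62 s, if anything falls off the work surface, if the arm or the gripper's body presses on something with over 40 N, if the wrist force passes 120 N, or if a joint passes its speed limit or range.

### The arm

A 6-joint arm with a two-finger parallel gripper is mounted at the origin on the work surface. World frame = base frame: x ahead of the robot, y to its left, z up, the work surface at z = 0. Lengths are in mm, angles in rad, forces in N, time in s.
With the tool pointing down it reaches from about 425 to 950 mm from the base axis. Payload 3.5 kg.
Tool frame: the origin (TCP) lies between the finger pads; the fingertips stand 11 mm ahead of it and the grasp point (between the pads) lies 8 mm behind it; z points along the fingers, y is the line along which they close (so a half turn about z gives the same grasp; the last joint's range is limited). The gripper opens to 85 mm and grips with 20 to 120 N. Pads are 22 mm wide; open, the fingers measure 114 mm over their backs; the gripper's body (76 mm by 85 mm) begins 54 mm behind the grasp point. The pads swing forward as they close: fully open they stand 13 mm farther back than shut.
Start: joints at [0.989, 0.286, 1.577, -0, 1.279, -0.15], TCP at [282.455, 613.046, 242.325] pointing down, gripper open.
Joint ranges: [-2.77, 2.77], [-0.9, 2.22], [0.21, 2.48], [-1.53, 4.67], [0.24, 2.81], [-2.84, 2.84]. Speed limits (rad/s): [2.79, 2.79, 3.14, 3.14, 3.14, 3.14].

### API

Orientations are given as a unit quaternion [x, y, z, w].
In Python, from bench import manip, eyes gives the robot as it stands.
- The arm moves only by the tool play_rows, never from a script. Its argument "motion" is a list of rows, each a list of 7 numbers: the shift along the tool's x, y, z in mm, then the turn, a rotation vector about the tool's x, y, z in rad, then the finger opening in mm, from 0 to 85.4. A call has 1 to 10 rows; each row shifts and turns the commanded pose from where the row before left it, along the tool's axes as they then stand; what a row does not reach is not made up. A row lasts 1/10 s, in which the tool goes at most 50 mm and 8.59 degrees, less where a joint would pass 70% of its speed; a pose out of reach is approached as far as the arm can. A call is refused whole if a number of a shift passes 50 or a number of a turn 0.15, either way. A call with a gripper value outside its range is refused whole. The fingers move at their own pace and stop on an object; "grip_force" is the grip in N (left out, the last holds). Time passes only in rows, so rows that do not move let the fingers close. It gives the time, the measured TCP pose, the force, the opening and the grip force at its end, in the units of the state.
- manip.read_state(): the state, without advancing time (a new reading comes with each control period).
- eyes.snapshot(name): name is "scene" or "top" or "wrist"; returns the picture (400x640x3 uint8, red, green, blue); there is no depth.
- eyes.camera_model(name): a dict with "fx", "fy", "cx", "cy" (pixels), "k1" (the pictures are not rectified: a ray, as slopes to the right and down, at radius r is drawn at 1 + k1 r^2 times it, then the intrinsics apply), "pose" (4x4, takes a point from camera to world coordinates); the wrist camera has in their place "hand_eye" (4x4, takes a point from camera to tool coordinates, whose origin is the TCP and whose axes are the flange's). Camera axes: x right, y down, z forward; pixel columns grow to the right and rows downward; lengths in mm; the calibration is good to about 2 mm. A picture is of the moment at which its call begins: read the wrist's pose just before it. camera_model takes no time and is no camera call.
- manip.close_job(): hands the job in; it is judged then, once.
The state is a dict: "time_s": time; "joint_positions": joint angles; "qvel": joint speeds; "joint_torque": joint torques, N m; "ee_pos": TCP position; "ee_rot": TCP orientation; "ft_force": force on the tool from outside, world axes, zero at the start; "ft_torque": the same for the moment, N m; "finger_gap": finger opening in mm; "grasp_force": force on a finger pad.
Only numpy, scipy, OpenCV 4.12 (cv2) and the standard library are available. Lean on these libraries where they do the work, as an engineer would, in place of code of your own. Each camera call takes 0.05 s, during which the arm holds its last target. There are 200 camera calls.

## Working session

There is one attempt and no reset: what is moved stays moved. The work goes in short steps, Python scripts to look and compute and a tool call to move; the robot and the scene stay as the last step left them, time stands still between calls to the robot, and variables do not carry over. Pictures are saved under pics/ and viewed, at most 10 in all, crops included, and the job is handed in when it is done.

Besides the shell and the picture viewer there is one more tool, called after "Call:" as name(argument=value, ...), one argument or row to a line, values as JSON. play_rows: Moves the arm, as the interface text tells. Its arguments: {"type":"object","properties":{"motion":{"type":"array"},"grip_force":{"type":"number"}},"required":["motion"]}

```bash
ls; mkdir -p pics
python3 - <<'E'
from bench import manip, eyes
import cv2
print(manip.read_state())
for n in("scene","top"):
    cv2.imwrite(f"pics/{n}0.png",eyes.snapshot(n)[:,:,::-1]); print(n,eyes.camera_model(n))
print(eyes.camera_model("wrist"))
E
```

```text
pics
{'time_s': 0.0, 'joint_positions': array([ 9.89027269e-01,  2.87182655e-01,  1.57817093e+00,  4.94769016e-06,
        1.27863299e+00, -1.49978929e-01]), 'qvel': array([-0.00150002, -0.0005976 , -0.00033533,  0.00026889, -0.00103464,
       -0.00016616]), 'joint_torque': array([-1.15980779e-04, -4.05969644e+01, -2.92630613e+01, -1.65320612e-04,
        5.71869925e-03, -5.66569810e-06]), 'ee_pos': array([282.09116582, 612.52823894, 240.93912607]), 'ee_rot': array([ 2.14222345e-01,  9.76784190e-01, -1.11688710e-03, -4.30442272e-04]), 'ft_force': array([ 0.9136005 , -0.48602558, -1.12338133]), 'ft_torque': array([ 4.77804578e-05, -5.16464122e-02, -2.83607686e-02]), 'grasp_force': 0.0, 'finger_gap': 85.41037693687582}
scene {'fx': 476.07739237517416, 'fy': 476.07739237517416, 'cx': 312.084664996559, 'cy': 195.49724315147853, 'k1': -0.02356308761175978, 'pose': array([[ 1.43404558e-01,  5.85342704e-01, -7.98003165e-01,
         1.48082757e+03],
       [ 9.89409743e-01, -6.65135819e-02,  1.29012805e-01,
        -3.09665551e+01],
       [ 2.24386552e-02, -8.08053131e-01, -5.88682125e-01
[... 387 characters left out ...]
.07205261e-03,
         1.38495840e+02],
       [ 6.91296493e-04, -2.00774754e-01, -9.79637188e-01,
         1.21264103e+03],
       [ 0.00000000e+00,  0.00000000e+00,  0.00000000e+00,
         1.00000000e+00]])}
{'fx': 351.58992827909486, 'fy': 351.58992827909486, 'cx': 325.79982827437595, 'cy': 201.07767196150616, 'k1': -0.023350671488290748, 'hand_eye': array([[ 3.97219189e-04, -9.52158716e-01, -3.05603700e-01,
         7.80942449e+01],
       [ 9.99999787e-01,  5.36688042e-04, -3.72355089e-04,
         5.04032795e-01],
       [ 5.18554994e-04, -3.05603486e-01,  9.52158726e-01,
        -1.31956631e+02],
       [ 0.00000000e+00,  0.00000000e+00,  0.00000000e+00,
         1.00000000e+00]])}
```

View pics/top0.png

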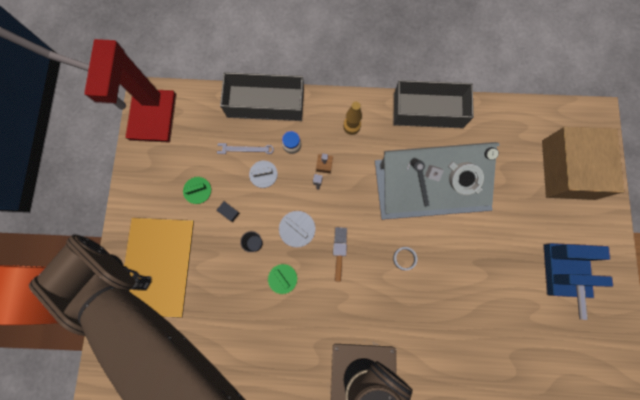

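View pics/scene0.png

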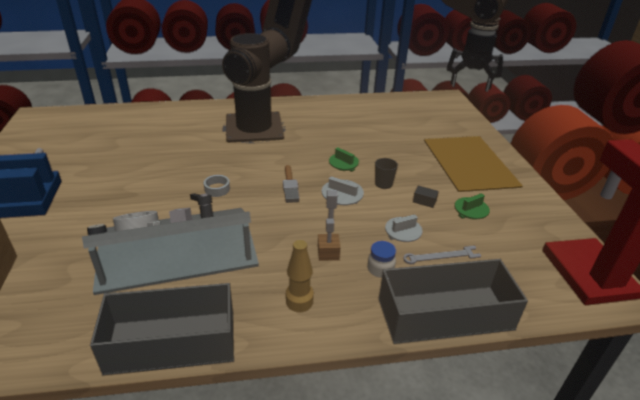

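The two bare-aluminium caps in the top view are at (263,174), the smaller, and (297,229), the larger. The green ones at (197,190) and (283,278) are decoys. The pins show near (324,160) in the wooden block and (318,181). I'll enlarge this area to confirm.

```bash
cat > h.py <<'E'
import numpy as np, cv2
from bench import manip, eyes
from scipy.spatial.transform import Rotation as R
def model(n, st=None):
    m=eyes.camera_model(n)
    if n=="wrist":
        T=np.eye(4); T[:3,:3]=R.from_quat(st["ee_rot"]).as_matrix(); T[:3,3]=st["ee_pos"]; m["pose"]=T@m["hand_eye"]
    return m
def K(m): return np.array([[m["fx"],0,m["cx"]],[0,m["fy"],m["cy"]],[0,0,1.]]), np.array([m["k1"],0,0,0.])
def ray(m,uv):
    k,d=K(m); p=cv2.undistortPoints(np.array([[uv]],float),k,d)[0,0]
    v=m["pose"][:3,:3]@np.array([p[0],p[1],1]); return m["pose"][:3,3],v/np.linalg.norm(v)
def plane(m,uv,z=0,n=(0,0,1),p0=None):
    o,v=ray(m,uv); n=np.array(n,float); p0=np.array([0,0,z]) if p0 is None else p0
    return o+v*(n@(p0-o))/(n@v)
def proj(m,P):
    k,d=K(m); T=np.linalg.inv(m["pose"]); P=np.atleast_2d(np.array(P,float))
    return cv2.projectPoints(P,cv2.Rodrigues(T[:3,:3])[0],T[:3,3],k,d)[0][:,0]
E
python3 - <<'E'
from h import *
t=cv2.imread("pics/top0.png"); s=cv2.imread("pics/scene0.png")
a=cv2.resize(t[125:250,240:340],None,fx=4,fy=4,interpolation=2); b=cv2.resize(s[150:275,310:410],None,fx=4,fy=4,interpolation=2)
cv2.imwrite("pics/crop1.png",np.hstack([a,b]))
m=model("top")
for n,uv,z in [("cap",(263,174),22),("big",(297,229),22),("woodblk",(325,165),40),("loosepin",(318,181),0),("coupling",(467,180),110),("corner UL",(382,150),130),("UR",(494,144),130),("LR",(494,210),40),("LL",(378,217),40),("nozzle",(353,127),0),("tub",(291,142),62)]: print(n,plane(m,uv,z).round())
E
```

```text
cap [612. 346.  22.]
big [437. 224.  22.]
woodblk [647. 145.  40.]
loosepin [603. 166.   0.]
coupling [ 600. -285.  110.]
corner UL [675. -25. 130.]
UR [ 710. -361.  130.]
LR [ 526. -393.   40.]
LL [485. -30.  40.]
nozzle [799.  56.   0.]
tub [712. 258.  62.]
```

View pics/crop1.png

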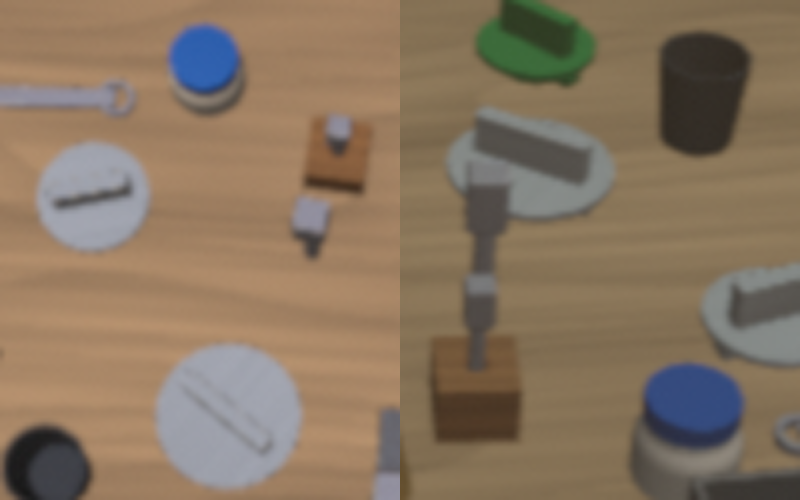

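The crop confirms it. The smaller cap (flange about 28 px, against 36 px for the other) is at top (263,174). The smaller pin stands in the wooden block, with its head at top (324.5,157). The bigger pin stands free beside it at (318,178). I'll go above the cap first.

```bash
cat >> h.py <<'E'
def yawR(yaw):  # tool down, tool x at yaw
    x=np.array([np.cos(yaw),np.sin(yaw),0]); z=np.array([0,0,-1.]); return np.array([x,np.cross(z,x),z]).T
def go(p=None,Rt=None,first="turn"):
    s=manip.read_state(); R0=R.from_quat(s["ee_rot"]).as_matrix(); q=s["ee_pos"]
    if Rt is not None: print("turn (tool)",R.from_matrix(R0.T@Rt).as_rotvec().round(4))
    Rs=Rt if (Rt is not None and first=="turn") else R0
    if p is not None: print("shift (tool, %s first)"%first,(Rs.T@(np.array(p)-q)).round(1))
E
python3 - <<'E'
from h import *
m=model("top")
a,b=plane(m,(252.5,172.5),54),plane(m,(271,169),54); d=b-a; yaw=np.arctan2(-d[1],-d[0]); print(np.degrees(yaw),(a+b)/2)
go([612,346,190],yawR(yaw))
print(plane(m,(324.5,156.8),101),plane(m,(317.7,178.5),110))
E
```

```text
104.00082227191838 [614.29077758 345.29011196  54.        ]
turn (tool) [-2.100e-03  6.000e-04  8.946e-01]
shift (tool, turn first) [-338.5  255.6   51.1]
[655.15764155 147.34286939 101.        ] [582.74864868 164.56780779 110.        ]
```

Call:
play_rows(
  motion=[
    [0,0,0,0,0,0.149,60],
    [0,0,0,0,0,0.149,60],
    [0,0,0,0,0,0.149,60],
    [0,0,0,0,0,0.149,60],
    [0,0,0,0,0,0.149,60],
    [0,0,0,0,0,0.149,60],
  ],
)

```text
time_s: 0.7
ee_pos: [282.3, 612.7, 241.5]
ee_rot: [0.618, 0.786, -0.001, 0.0]
ft_force: [-0.4, 0.2, -0.1]
finger_gap: 60.1
grasp_force: 0.0
```

Call:
play_rows(
  motion=[
    [-34,25.5,5,0,0,0,60],
    [-34,25.5,5,0,0,0,60],
    [-34,25.5,5,0,0,0,60],
    [-34,25.5,5,0,0,0,60],
    [-34,25.5,5,0,0,0,60],
    [-34,25.5,5,0,0,0,60],
    [-34,25.5,5,0,0,0,60],
    [-34,25.5,5,0,0,0,60],
    [-34,25.5,5,0,0,0,60],
    [-34,25.5,5,0,0,0,60],
  ],
)

```text
time_s: 1.7
ee_pos: [613.2, 343.7, 191.4]
ee_rot: [0.615, 0.788, -0.0, -0.0]
ft_force: [-0.8, 0.2, -0.3]
finger_gap: 59.9
grasp_force: 0.0
```

Run:
```python
from h import *
s=manip.read_state(); print(s["time_s"],s["ee_pos"],s["joint_positions"].round(3),np.abs(s["qvel"]).max())
cv2.imwrite("pics/w1.png",eyes.snapshot("wrist")[:,:,::-1]); np.savez("w1.npz",p=s["ee_pos"],q=s["ee_rot"])
m=model("wrist",s); print(proj(m,[[612,346,22],[*s["ee_pos"]]]))
```

```text
1.7 [613.17076092 343.66688042 191.42827624] [0.367 0.387 1.543 0.    1.212 0.122] 0.539649110232119
[[324.93595581 178.55232904]
 [324.59582682 281.86184861]]
```

View pics/w1.png

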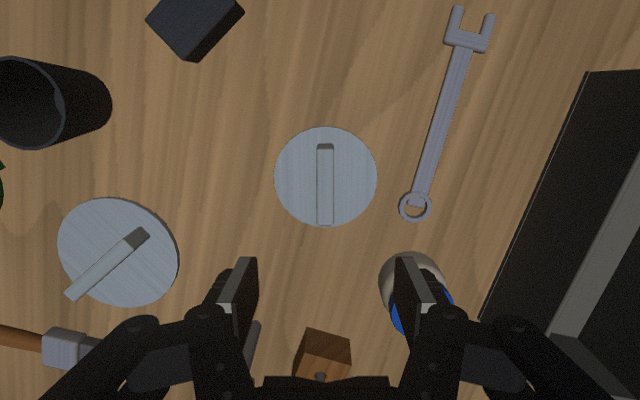

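The wrist view shows the smaller cap's flange centred at (325.5,176.5), with the bar running straight up the image at column 325, in line with tool x.

Run:
```python
from h import *
s=manip.read_state(); d=np.load("w1.npz"); m=model("wrist",dict(ee_pos=d["p"],ee_rot=d["q"]))
img=cv2.imread("pics/w1.png"); hsv=cv2.cvtColor(img,cv2.COLOR_BGR2HSV)
k=((hsv[:,:,1]<70)&(hsv[:,:,2]>95)).astype(np.uint8); k=cv2.morphologyEx(k,cv2.MORPH_OPEN,np.ones((3,3)))
for c in cv2.findContours(k,0,2)[0]:
    if cv2.contourArea(c)>3000: e=cv2.fitEllipse(cv2.convexHull(c)); print(e); 
c=plane(m,(325.5,176.5),22); print(c); print(s["ee_pos"],np.abs(s["qvel"]).max())
a,b=plane(m,(325,150),54),plane(m,(325,224),54); v=(a-b);print("bar yaw",np.degrees(np.arctan2(v[1],v[0])))
X=R.from_quat(s["ee_rot"]).as_matrix()[:,0]; print("tool x",np.degrees(np.arctan2(X[1],X[0])))
go([c[0],c[1],39])
```

```text
((113.17083740234375, 255.79278564453125), (114.03741455078125, 126.2113265991211), 105.10192108154297)
((325.083740234375, 176.34202575683594), (101.59833526611328, 104.14208221435547), 91.86902618408203)
((446.98162841796875, 103.89839172363281), (59.13475036621094, 254.88772583007812), 17.147722244262695)
[612.03125607 347.92635319  22.        ]
[617.80611004 338.47996426 190.31564908] 0.09821334641034912
bar yaw 104.01626838168602
tool x 103.76168156050078
shift (tool, turn first) [ 11.2  -3.5 151.3]
```

Call:
play_rows(
  motion=[
    [11.2,-3.5,0,0,0,0,50],
    [0,0,45,0,0,0,50],
    [0,0,45,0,0,0,50],
    [0,0,40,0,0,0,50],
    [0,0,15,0,0,0,50],
    [0,0,6,0,0,0,50],
    [0,0,0,0,0,0,50],
    [0,0,0,0,0,0,50],
  ],
)

```text
time_s: 2.55
ee_pos: [607.8, 356.1, 44.3]
ee_rot: [0.615, 0.788, 0.002, 0.001]
ft_force: [0.3, -0.9, 0.2]
finger_gap: 50.0
grasp_force: 0.0
```

Call:
play_rows(
  motion=[
    [0,0,0,0,0,0,8],
    [0,0,0,0,0,0,8],
    [0,0,0,0,0,0,8],
    [0,0,0,0,0,0,8],
    [0,0,0,0,0,0,8],
    [0,0,0,0,0,0,8],
    [0,0,0,0,0,0,8],
  ],
  grip_force=80,
)

```text
time_s: 3.25
ee_pos: [607.6, 355.6, 43.3]
ee_rot: [0.615, 0.788, 0.002, 0.001]
ft_force: [1.3, 0.8, 5.0]
finger_gap: 12.4
grasp_force: 79.1
```

Run:
```python
from h import *
s=manip.read_state(); print(s["time_s"],s["ee_pos"],np.abs(s["qvel"]).max())
cv2.imwrite("pics/w2.png",eyes.snapshot("wrist")[:,:,::-1]); np.savez("w2.npz",p=s["ee_pos"],q=s["ee_rot"])
m=model("wrist",s)
for c in ([612,347.9],[607.6,355.6]): print(proj(m,[[*c,54]]),  proj(m,[[*(np.array(c)+32*np.array([-.24,.97])),54]]))
```

```text
3.25 [607.56520921 355.64856425  43.32128672] 0.0012888552955919875
[[330.57401125 314.27976219]] [[331.16654008 242.05717456]]
[[324.63324378 296.04180454]] [[324.77729    220.87429178]]
```

View pics/w2.png

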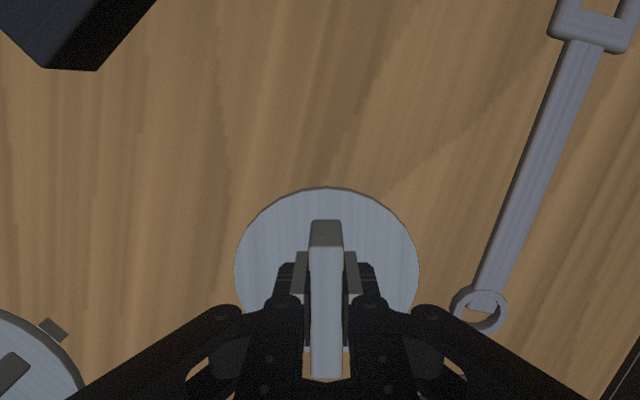

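The cap is in the fingers, but the grip is off-centre: the bar's top edge is at row 246 and the flange's far edge at row 187. I'll compute the offset and regrip.

Run:
```python
from h import *
d=np.load("w2.npz"); m=model("wrist",dict(ee_pos=d["p"],ee_rot=d["q"])); Rt=R.from_quat(d["q"]).as_matrix()
for off in (-6,-8,-10,-12):
    f=lambda x,z: proj(m,[[*(d["p"]+Rt@np.array([off+x,0,0]))[:2],z]])[0]
    print(off,f(32,54)[1],f(32,22)[1],f(46,22)[1],f(46,16)[1])
```

```text
-6 235.65926084012855 207.94541172210788 178.42659964881125 175.2758775069707
-8 240.56065761901618 212.0357453414646 182.74051368336308 179.45099796600422
-10 245.41587593572115 216.09524922864694 187.0216429477236 183.5955545105707
-12 250.22543666415652 220.12419561540972 191.2702717579801 187.70980161701084
```

Call:
play_rows(
  motion=[
    [0,0,0,0,0,0,30],
    [0,0,0,0,0,0,30],
    [0,0,0,0,0,0,30],
  ],
)

```text
time_s: 3.6
ee_pos: [605.3, 354.7, 40.2]
ee_rot: [0.615, 0.788, -0.001, -0.001]
ft_force: [0.5, 0.1, 0.2]
finger_gap: 30.1
grasp_force: 0.0
```

Call:
play_rows(
  motion=[
    [-9.7,2.2,1,0,0,0,30],
    [0,0,0,0,0,0,30],
    [0,0,0,0,0,0,30],
    [0,0,0,0,0,0,30],
    [0,0,0,0,0,0,8],
    [0,0,0,0,0,0,8],
    [0,0,0,0,0,0,8],
    [0,0,0,0,0,0,8],
    [0,0,0,0,0,0,8],
  ],
  grip_force=100,
)

```text
time_s: 4.5
ee_pos: [610.7, 346.3, 40.6]
ee_rot: [0.615, 0.788, 0.0, 0.0]
ft_force: [-1.4, -0.7, 1.7]
finger_gap: 12.2
grasp_force: 99.0
```

Run:
```python
from h import *
s=manip.read_state(); print(s["time_s"],s["ee_pos"],np.abs(s["qvel"]).max(),s["joint_positions"])
im=eyes.snapshot("wrist")[:,:,::-1]; cv2.imwrite("pics/w3.png",im)
m=model("wrist",s); Rt=R.from_quat(s["ee_rot"]).as_matrix()
for off in (-2,0,2):
    f=lambda x,z: proj(m,[[*(s["ee_pos"]+Rt@np.array([off+x,0,0]))[:2],z]])[0]
    print(off,f(32,54)[1],f(32,22)[1],f(46,22)[1])
col=cv2.cvtColor(im,cv2.COLOR_BGR2HSV)
print(im[130:240:3,325].tolist()); print(im[140:200:3,300].tolist())
```

```text
4.5 [610.68902457 346.3245563   40.58963294] 0.001432273458174316 [3.71646885e-01 5.52627254e-01 1.61428929e+00 4.67473801e-05
 9.74533547e-01 1.26487230e-01]
-2 228.54814892442775 201.48968490859392 171.06174413462477
0 223.4165449531615 197.24346663749847 166.5779050705133
2 218.23459420257063 192.96420350499702 162.0589031766935
[[66, 88, 113], [66, 90, 110], [63, 86, 107], [65, 89, 108], [65, 88, 108], [63, 83, 106], [65, 88, 108], [68, 91, 111], [66, 87, 108], [66, 89, 109], [69, 91, 115], [74, 100, 120], [70, 78, 85], [129, 126, 118], [135, 127, 121], [134, 128, 118], [136, 128, 123], [134, 129, 121], [135, 126, 120], [133, 123, 117], [134, 128, 117], [128, 120, 110], [137, 128, 121], [139, 130, 123], [64, 65, 66], [67, 66, 69], [66, 69, 65], [71, 74, 72], [72, 72, 71], [70, 70, 72], [70, 73, 71], [74, 74, 76], [122, 123, 116], [127, 122, 113], [133, 124, 120], [134, 127, 118], [131, 123, 114]]
[[72, 95, 116], [70, 94, 116], [67, 93, 114], [70, 94, 114], [70, 92, 115], [72, 98, 116], [72, 99, 118], [74, 99, 117], [71, 95, 117], [70, 93, 115], [70, 71, 71], [142, 132, 121], [139, 127, 120], [137, 130, 120], [137, 131, 123], [137, 128, 121], [140, 131, 123], [139, 130, 121], [138, 129, 123], [138, 128, 122]]
```

Call:
play_rows(
  motion=[
    [0,0,-20,0,0,0,8],
    [0,0,-45,0,0,0,8],
    [0,0,-45,0,0,0,8],
    [0,0,-45,0,0,0,8],
    [0,0,-45,0,0,0,8],
    [0,0,-10,0,0,0,8],
  ],
)

```text
time_s: 5.15
ee_pos: [612.9, 347.1, 256.7]
ee_rot: [0.615, 0.788, 0.005, 0.003]
ft_force: [1.0, 0.2, -2.2]
finger_gap: 12.5
grasp_force: 98.5
```

Run:
```python
import cv2
t=cv2.imread("pics/top0.png")[138:222,375:503]; cv2.imwrite("pics/crop2.png",cv2.resize(t,None,fx=6,fy=6,interpolation=2))
```

```text
(no output)
```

View pics/crop2.png

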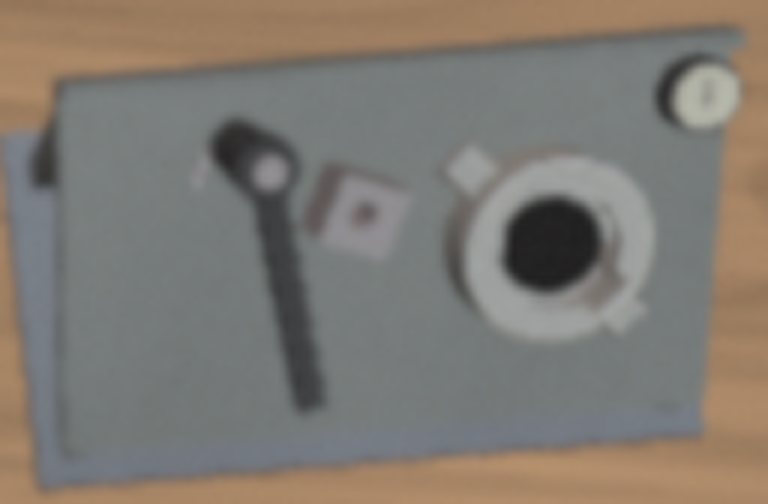

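The deck crop shows (crop pixels): coupling mouth (560,248), post top (270,172), boss hole (364,212), gauge top (706,95), keeper tip (310,408). I'll fit the deck pose to these.

```bash
cat >> h.py <<'E'
def deckT(x,y,z,yaw,tilt=np.pi/6):
    T=np.eye(4); T[:3,:3]=R.from_euler("zy",[yaw,-tilt]).as_matrix(); T[:3,3]=[x,y,z]; return T
E
python3 - <<'E'
from h import *
from scipy.optimize import least_squares
a=np.radians(-168.5); tip=[60+128*np.cos(a),80+128*np.sin(a),56]
P=np.array([[0,-75,32],[60,80,62],[25,24,32],[72,-145,29],tip]); 
uv=np.array([[560,248],[270,172],[364,212],[706,95],[310,408]])/6+[375-.42,138-.42]
m=model("top")
f=lambda q:(proj(m,(deckT(q[0],q[1],85,q[2])@np.c_[P,np.ones(5)].T).T[:,:3])-uv).ravel()
r=least_squares(f,[590,-200,.1]); print(r.x,r.fun.reshape(-1,2).round(2))
g=lambda q:(proj(m,(deckT(*q)@np.c_[P,np.ones(5)].T).T[:,:3])-uv).ravel()
r2=least_squares(g,[590,-200,85,.1]); print(r2.x,r2.fun.round(2))
x,y,yaw=r.x; T=deckT(x,y,85,yaw); np.save("T.npy",T)
# tool pose: z=-deck z, x along 45 deg in deck
c=np.sqrt(.5); xs=T[:3,:3]@[c,c,0]; zt=-T[:3,2]; Rt=np.array([xs,np.cross(zt,xs),zt]).T; np.save("Rt.npy",Rt)
mouth=T[:3,:3]@[0,-75,32]+T[:3,3]; print("mouth",mouth)
h=mouth+Rt@np.array([-100,0,-150]); print("hover",h)
go(h,Rt,"shift")
s=manip.read_state();print(s["ee_pos"],s["joint_positions"])
E
```

```text
[ 6.08697420e+02 -2.11883734e+02  1.25506573e-01] [[ 0.47  0.16]
 [-1.45 -0.43]
 [-0.33  0.57]
 [ 1.18 -0.1 ]
 [ 0.15 -0.24]]
[ 6.14902155e+02 -2.19081132e+02  6.35066661e+01  1.27117077e-01] [ 0.1   0.06 -0.87 -0.19 -0.08  0.63  0.26  0.28  0.61 -0.78]
mouth [ 600.8279261  -286.29381302  117.40696309]
hover [ 472.73786635 -365.29968247  216.65921336]
turn (tool) [-0.5207  0.1055  0.8835]
shift (tool, shift first) [-657.2 -309.2   35.8]
[612.86131824 347.14930082 256.6969732 ] [3.71603396e-01 3.34828362e-01 1.48982180e+00 8.30536055e-05
 1.30631409e+00 1.26428073e-01]
```

Call:
play_rows(
  motion=[
    [-44,-20.5,0,0,0,0,8],
    [-44,-20.5,0,0,0,0,8],
    [-44,-20.5,0,0,0,0,8],
    [-44,-20.5,0,0,0,0,8],
    [-44,-20.5,0,0,0,0,8],
    [-44,-20.5,0,0,0,0,8],
    [-44,-20.5,0,0,0,0,8],
    [-44,-20.5,0,0,0,0,8],
    [-44,-20.5,0,0,0,0,8],
    [-44,-20.5,0,0,0,0,8],
  ],
)

```text
time_s: 6.15
ee_pos: [516.5, -131.5, 246.7]
ee_rot: [0.615, 0.788, -0.0, -0.002]
ft_force: [1.5, 0.2, -4.4]
finger_gap: 12.3
grasp_force: 98.8
```

Call:
play_rows(
  motion=[
    [-44,-20.5,0,0,0,0,8],
    [-44,-20.5,0,0,0,0,8],
    [-44,-20.5,0,0,0,0,8],
    [-44,-20.5,0,0,0,0,8],
    [-41,-20.5,0,0,0,0,8],
  ],
)

```text
time_s: 6.65
ee_pos: [470.0, -366.8, 246.3]
ee_rot: [0.616, 0.788, 0.0, -0.003]
ft_force: [1.5, -0.1, -4.0]
finger_gap: 12.0
grasp_force: 98.8
```

Call:
play_rows(
  motion=[
    [0,0,0,-0.0744,0.0151,0.1262,8],
    [0,0,0,-0.0744,0.0151,0.1262,8],
    [0,0,0,-0.0744,0.0151,0.1262,8],
    [0,0,0,-0.0744,0.0151,0.1262,8],
    [0,0,0,-0.0744,0.0151,0.1262,8],
    [0,0,0,-0.0744,0.0151,0.1262,8],
    [0,0,0,-0.0744,0.0151,0.1262,8],
    [0,0,0,0,0,0,8],
    [0,0,0,0,0,0,8],
    [0,0,0,0,0,0,8],
  ],
)

```text
time_s: 7.65
ee_pos: [471.7, -365.6, 249.3]
ee_rot: [0.868, 0.427, 0.227, 0.113]
ft_force: [-0.2, -0.6, -5.0]
finger_gap: 12.2
grasp_force: 98.8
```

Run:
```python
from h import *
s=manip.read_state(); print(s["time_s"],s["ee_pos"],np.abs(s["qvel"]).max(),s["joint_positions"])
T=np.load("T.npy");Rt=np.load("Rt.npy"); mouth=T[:3,:3]@[0,-75,32]+T[:3,3]
print("coupling in tool frame",Rt.T@(mouth-s["ee_pos"]))
go(None,Rt)
cv2.imwrite("pics/w4.png",eyes.snapshot("wrist")[:,:,::-1]); np.savez("w4.npz",p=s["ee_pos"],q=s["ee_rot"])
print(proj(model("wrist",s),[mouth]))
```

```text
7.65 [ 471.71392376 -365.63985165  249.34225281] 0.016515932435952015 [-0.99892183 -0.06211177  2.00120624  0.51995875  0.97308578 -0.58937752]
coupling in tool frame [ 90.79450381 -12.41870139 178.81631373]
turn (tool) [-0.0081  0.0088  0.0034]
[[312.81482768  71.29727248]]
```

View pics/w4.png

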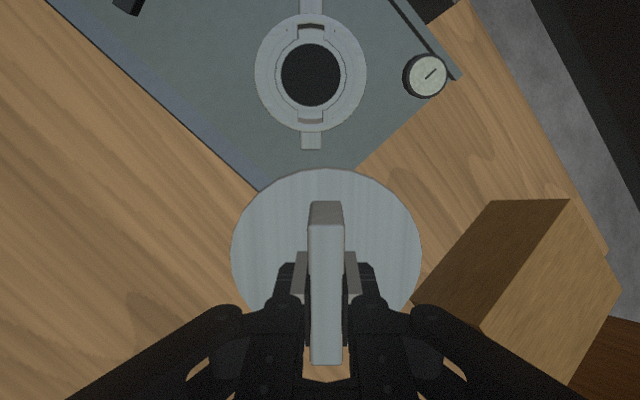

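The coupling ring is clearly in view with its centre at (311,72.5), against a predicted (313,71). The slots run vertically, in line with the bar. I'll move closer and measure once more.

Call:
play_rows(
  motion=[
    [0,0,0,-0.008,0.009,0.003,8],
    [10,-7,35,0,0,0,8],
    [10,-7,35,0,0,0,8],
    [0,0,0,0,0,0,8],
    [0,0,0,0,0,0,8],
    [0,0,0,0,0,0,8],
    [0,0,0,0,0,0,8],
  ],
)

```text
time_s: 8.4
ee_pos: [508.4, -342.9, 192.6]
ee_rot: [0.867, 0.424, 0.233, 0.117]
ft_force: [0.2, -0.6, -4.1]
finger_gap: 11.8
grasp_force: 98.9
```

Run:
```python
from h import *
s=manip.read_state(); print(s["time_s"],s["ee_pos"],np.abs(s["qvel"]).max(),s["joint_positions"])
T=np.load("T.npy");Rt=np.load("Rt.npy"); mouth=T[:3,:3]@[0,-75,32]+T[:3,3]
print("coupling in tool frame",Rt.T@(mouth-s["ee_pos"]))
go(None,Rt)
im=eyes.snapshot("wrist")[:,:,::-1]; np.savez("w5.npz",p=s["ee_pos"],q=s["ee_rot"])
print(proj(model("wrist",s),[mouth]))
cv2.imwrite("pics/w5.png",im)
# ellipse of ring outer edge in w4 and dark bore in both
for n in("w4","w5"):
    im=cv2.imread(f"pics/{n}.png"); g=cv2.GaussianBlur(cv2.cvtColor(im,cv2.COLOR_BGR2GRAY),(3,3),0)
    k=(g<60).astype(np.uint8)
    for c in cv2.findContours(k,0,1)[0]:
        A=cv2.contourArea(c); (x,y),_=cv2.minEnclosingCircle(c)
        if A>1200 and y<200 and len(c)>5: print(n,A,[np.round(v,1) for v in cv2.fitEllipse(cv2.convexHull(c))])
```

```text
8.4 [ 508.36060154 -342.94987245  192.64793899] 0.004683727092659298 [-0.91827902  0.02332699  2.03159386  0.57001073  0.82874858 -0.59375438]
coupling in tool frame [ 70.79003712  -1.18717468 111.39425882]
turn (tool) [ 0.0061  0.0006 -0.0003]
[[322.71554068 100.99798266]]
w4 2768.5 [array([310.3,  74.5]), array([58.4, 61.8]), np.float64(173.2)]
w4 11275.0 [array([ 480.9, -238.7]), array([ 108.8, 1264. ]), np.float64(156.3)]
w5 4142.5 [array([318.8, 103.2]), array([72.3, 74.5]), np.float64(176.8)]
w5 11393.5 [array([644.1, 114.5]), array([101.3, 864.2]), np.float64(152.1)]
```

View pics/w5.png

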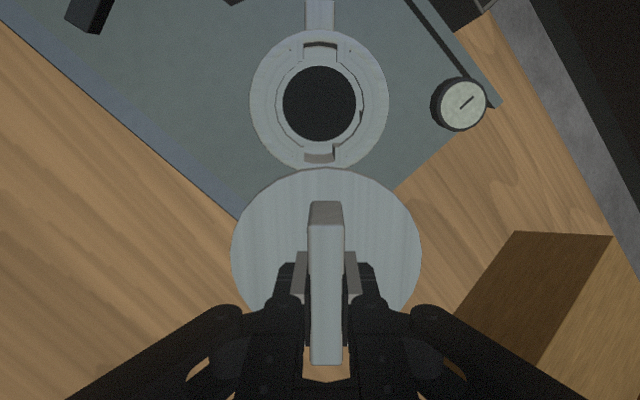

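Run:
```python
from h import *
from scipy.optimize import least_squares
def ringpts(n,c):
    g=cv2.GaussianBlur(cv2.cvtColor(cv2.imread(f"pics/{n}.png"),cv2.COLOR_BGR2GRAY),(3,3),0).astype(float); out=[]
    r0,r1=(48,66) if n=="w4" else (60,80)
    for a in np.radians(list(range(-60,61,5))+list(range(120,241,5))):
        rr=np.arange(r0,r1,.5); x=c[0]+rr*np.cos(a); y=c[1]+rr*np.sin(a)
        v=cv2.remap(g.astype(np.float32),x.astype(np.float32)[None],y.astype(np.float32)[None],1)[0]
        d=np.diff(cv2.blur(v[None],(5,1))[0]); i=np.argmin(d)
        out.append((x[i],y[i]))
    return np.array(out)
Rt=np.load("Rt.npy"); obs=[]
for n,c in (("w4",(311,72.5)),("w5",(319,99))):
    d=np.load(n+".npz"); m=model("wrist",dict(ee_pos=d["p"],ee_rot=d["q"])); obs.append((m,ringpts(n,c)))
def res(q):  # ring edge points cast on the mouth plane should lie 48mm from the centre
    o=[]
    for m,p in obs:
        for uv in p[::1]:
            X=plane(m,uv,n=-Rt[:,2],p0=q); o.append(np.linalg.norm(X-q)-48)
    return np.array(o)
r=least_squares(res,[600.8,-286.3,117.4],loss="soft_l1"); print(r.x,np.median(np.abs(r.fun)),r.fun.round(1)); np.save("mouth.npy",r.x)
s=manip.read_state(); Rn=R.from_quat(s["ee_rot"]).as_matrix(); print("in tool",Rn.T@(r.x-s["ee_pos"]))
```

```text
[ 602.30885991 -286.76458391  107.10972713] 0.19140836370522507 [-0.1 -0.2  0.1 -0.1 -0.2  0.  -0.2 -0.4 -0.3 -0.2 -0.5 -0.1 -0.1 -0.2
 -0.3 -0.4 -0.6 -0.4 -0.6  0.  -0.7 -0.1 -0.4 -0.7 -0.  -0.3 -0.1 -0.3
 -0.1 -0.4 -0.2 -0.5  0.1  0.2 -0.2 -0.2  0.3 -0.2 -0.3  0.  -0.1  0.1
  0.4 -0.2  0.4  0.2 -0.   0.2  0.  -0.1  0.2 -0.1  0.   0.1 -0.1  0.2
  0.3 -0.   0.3 -0.   0.3  0.2  0.5  0.3  0.2  0.   0.2  0.3  0.1  0.6
  0.   0.1  0.3  0.4  0.2  0.2  0.1  0.3  0.1 -0.1  0.1 -0.   0.1 -0.
  0.1  0.2  0.3  0.   0.1 -0.2 -0.2 -0.2 -0.2 -0.2  0.  -0.3 -0.1 -0.1
 -0.2 -0.2]
in tool [ 68.15407449  -4.44436641 120.87229074]
```

Call:
play_rows(
  motion=[
    [0,0,0,0.006,0,0,8],
    [34.3,-1.9,20,0,0,0,8],
    [34.3,-1.8,20,0,0,0,8],
    [0,0,20,0,0,0,8],
    [0,0,10,0,0,0,8],
    [0,0,0,0,0,0,8],
    [0,0,0,0,0,0,8],
    [0,0,0,0,0,0,8],
    [0,0,0,0,0,0,8],
  ],
)

```text
time_s: 9.35
ee_pos: [576.4, -285.4, 149.6]
ee_rot: [0.868, 0.424, 0.232, 0.112]
ft_force: [0.2, 0.8, -4.3]
finger_gap: 12.2
grasp_force: 99.5
```

```bash
cat > st.py <<'E'
from h import *
s=manip.read_state(); Rn=R.from_quat(s["ee_rot"]).as_matrix(); mo=np.load("mouth.npy")
print("t",s["time_s"],"mouth in tool",(Rn.T@(mo-s["ee_pos"])).round(2),"F tool",(Rn.T@s["ft_force"]).round(1),"M",(Rn.T@s["ft_torque"]).round(2),"gap",s["finger_gap"],"v",np.abs(s["qvel"]).max().round(3))
go(None,np.load("Rt.npy")); print(s["joint_positions"].round(2))
E
python3 st.py
```

```text
t 9.35 mouth in tool [-0.31  1.89 49.72] F tool [-0.6 -2.1  3.8] M [ 0.51 -0.38 -0.  ] gap 12.195696490443794 v 0.004
turn (tool) [-0.003   0.     -0.0018]
[-0.75  0.13  2.    0.56  0.69 -0.47]
```

Call:
play_rows(
  motion=[
    [0,1.9,0,-0.003,0,-0.002,8],
    [0,0,3,0,0,0,8],
    [0,0,3,0,0,0,8],
    [0,0,3,0,0,0,8],
    [0,0,2,0,0,0,8],
    [0,0,2,0,0,0,8],
    [0,0,2,0,0,0,8],
    [0,0,0,0,0,0,8],
    [0,0,0,0,0,0,8],
  ],
)

```text
time_s: 10.25
ee_pos: [585.1, -286.1, 137.3]
ee_rot: [0.867, 0.426, 0.232, 0.113]
ft_force: [-7.0, -1.2, 0.3]
finger_gap: 12.0
grasp_force: 100.8
```

```bash
python3 st.py
```

```text
t 10.25 mouth in tool [-0.68  0.35 34.8 ] F tool [-4.6 -3.9 -3.7] M [ 1.09 -0.91  0.02] gap 12.024834350803863 v 0.001
turn (tool) [-0.0021 -0.0003  0.0019]
[-0.74  0.16  1.99  0.57  0.67 -0.48]
```

Call:
play_rows(
  motion=[
    [-0.7,0,1,0,0,0,8],
    [0,0,1.5,0,0,0,8],
    [0,0,1.5,0,0,0,8],
    [0,0,0,0,0,0,8],
    [0,0,0,0,0,0,8],
  ],
)

```text
time_s: 10.75
ee_pos: [586.3, -286.5, 135.6]
ee_rot: [0.867, 0.427, 0.232, 0.112]
ft_force: [-18.4, 1.3, 11.7]
finger_gap: 12.3
grasp_force: 103.1
```

```bash
python3 st.py
```

```text
t 10.75 mouth in tool [-4.500e-01 -3.000e-02  3.264e+01] F tool [ -5.1  -8.8 -19.3] M [ 2.23 -0.6  -0.11] gap 12.286860985260455 v 0.002
turn (tool) [-0.0037 -0.0018  0.0036]
[-0.74  0.17  1.99  0.58  0.67 -0.48]
```

Call:
play_rows(
  motion=[
    [0,0,-2,0,0,0,8],
    [-1,-1.5,0,0,0,0,8],
    [0,0,0,0,0,0,8],
    [0,0,1,0,0,0,8],
    [0,0,1,0,0,0,8],
    [0,0,0,0,0,0,8],
    [0,0,0,0,0,0,8],
  ],
)

```text
time_s: 11.45
ee_pos: [586.0, -286.4, 135.5]
ee_rot: [0.867, 0.426, 0.233, 0.113]
ft_force: [-12.5, 1.7, 11.2]
finger_gap: 12.5
grasp_force: 102.6
```

```bash
python3 st.py
python3 - <<'E'
from h import *
a=eyes.snapshot("wrist")[:,:,::-1]; cv2.imwrite("pics/w6.png",a)
cv2.imwrite("pics/w6c.png",np.vstack([cv2.resize(x[60:310,200:460],None,fx=1.19,fy=1.19) for x in (cv2.imread("pics/w5.png"),a)]))
E
```

```text
t 11.45 mouth in tool [-0.39  0.19 32.79] F tool [ -1.8  -5.2 -15.9] M [ 1.68 -0.11  0.01] gap 12.464283465234601 v 0.002
turn (tool) [-0.0009 -0.003   0.0025]
[-0.74  0.17  1.99  0.58  0.66 -0.49]
```

View pics/w6c.png

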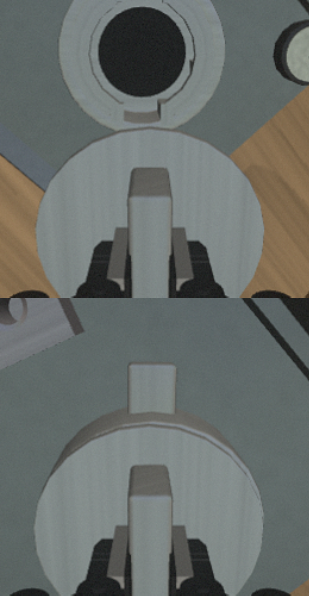

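Run:
```python
from h import *
s=manip.read_state(); m=model("wrist",s); Rn=R.from_quat(s["ee_rot"]).as_matrix()
g=cv2.GaussianBlur(cv2.cvtColor(cv2.imread("pics/w6.png"),cv2.COLOR_BGR2GRAY),(3,3),0).astype(int)
for c in (276,286,295,300,352,357,366,376): print(c,[(r,int(g[r,c])) for r in range(145,190,2)])
for z in (33,30,27,24):
    P=[s["ee_pos"]+Rn@np.array([-.4+48*np.cos(a),.2+48*np.sin(a),z]) for a in np.radians([-35,-25,-18,18,25,35])]
    print(z,proj(m,P).round(1).tolist())
```

```text
276 [(145, 102), (147, 103), (149, 104), (151, 104), (153, 102), (155, 103), (157, 103), (159, 104), (161, 103), (163, 100), (165, 85), (167, 83), (169, 85), (171, 87), (173, 89), (175, 90), (177, 92), (179, 100), (181, 135), (183, 139), (185, 138), (187, 138), (189, 137)]
286 [(145, 103), (147, 102), (149, 105), (151, 104), (153, 103), (155, 104), (157, 101), (159, 89), (161, 88), (163, 88), (165, 91), (167, 90), (169, 93), (171, 100), (173, 107), (175, 100), (177, 133), (179, 138), (181, 138), (183, 136), (185, 139), (187, 139), (189, 139)]
295 [(145, 103), (147, 105), (149, 105), (151, 105), (153, 104), (155, 97), (157, 91), (159, 90), (161, 93), (163, 94), (165, 96), (167, 99), (169, 106), (171, 97), (173, 126), (175, 137), (177, 137), (179, 138), (181, 138), (183, 138), (185, 137), (187, 136), (189, 138)]
300 [(145, 104), (147, 104), (149, 104), (151, 105), (153, 98), (155, 93), (157, 93), (159, 94), (161, 95), (163, 97), (165, 98), (167, 108), (169, 99), (171, 126), (173, 140), (175, 139), (177, 138), (179, 139), (181, 138), (183, 139), (185, 138), (187, 138), (189, 138)]
352 [
[... 815 characters left out ...]
187, 137), (189, 137)]
376 [(145, 104), (147, 105), (149, 104), (151, 103), (153, 104), (155, 104), (157, 105), (159, 104), (161, 104), (163, 104), (165, 102), (167, 99), (169, 98), (171, 99), (173, 102), (175, 123), (177, 140), (179, 123), (181, 120), (183, 137), (185, 136), (187, 136), (189, 136)]
33 [[268.5, 175.6], [283.3, 167.0], [294.5, 162.6], [356.9, 162.6], [368.2, 167.1], [383.0, 175.6]]
30 [[267.5, 177.1], [282.5, 168.4], [294.0, 163.9], [357.5, 163.9], [369.0, 168.5], [383.9, 177.1]]
27 [[266.5, 178.6], [281.7, 169.8], [293.4, 165.2], [358.0, 165.3], [369.7, 169.9], [385.0, 178.7]]
24 [[265.5, 180.2], [280.9, 171.3], [292.8, 166.6], [358.6, 166.7], [370.5, 171.3], [386.0, 180.3]]
```

The rim seen just under the flange puts the mouth about 24 mm ahead of the TCP. So the flange is on the mouth, and the lugs and foot are home against the seal (net 20 N). Now I'll twist clockwise.

Call:
play_rows(
  motion=[
    [0,0,0,0,0,0.05,8],
    [0,0,0,0,0,0.08,8],
    [0,0,0,0,0,0.08,8],
    [0,0,0,0,0,0.08,8],
    [0,0,0,0,0,0.08,8],
    [0,0,0,0,0,0.08,8],
  ],
  grip_force=120,
)

```text
time_s: 12.1
ee_pos: [585.3, -288.2, 135.3]
ee_rot: [0.94, 0.223, 0.251, 0.06]
ft_force: [-15.4, -4.0, 10.2]
finger_gap: 12.1
grasp_force: 119.0
```

```bash
python3 st.py
```

```text
t 12.1 mouth in tool [ 1.29 -1.05 32.89] F tool [ -9.2  -0.1 -16.5] M [ 1.07 -1.59 -0.66] gap 12.104811395890373 v 0.791
turn (tool) [ 0.001   0.0013 -0.4456]
[-0.74  0.17  1.99  0.58  0.66 -0.04]
```

Call:
play_rows(
  motion=[
    [0,0,0,0,0,0.08,8],
    [0,0,0,0,0,0.08,8],
    [0,0,0,0,0,0.08,8],
    [0,0,0,0,0,0.08,8],
    [0,0,0,0,0,0.08,8],
    [0,0,0,0,0,0.08,8],
  ],
)

```text
time_s: 12.7
ee_pos: [585.3, -288.7, 135.3]
ee_rot: [0.966, -0.006, 0.258, -0.0]
ft_force: [-14.5, -5.5, 7.8]
finger_gap: 11.8
grasp_force: 119.2
```

```bash
python3 st.py
```

```text
t 12.7 mouth in tool [ 0.64 -2.04 32.95] F tool [ -8.6   5.6 -14. ] M [ 0.16 -2.18 -0.95] gap 11.808640924525244 v 0.791
turn (tool) [ 0.002   0.002  -0.9233]
[-0.74  0.17  1.99  0.58  0.66  0.44]
```

Call:
play_rows(
  motion=[
    [-0.8,0.6,0,0,0,0.08,8],
    [0,0,0,0,0,0.08,8],
    [0,0,0,0,0,0.08,8],
    [0,0,0,0,0,0.08,8],
    [0,0,0,0,0,0.08,8],
    [0,0,0,0,0,0.08,8],
    [0,0,0,0,0,0.05,8],
    [0,0,0,0,0,0.03,8],
    [0,0,0,0,0,0,8],
  ],
)

```text
time_s: 13.6
ee_pos: [585.7, -288.7, 135.1]
ee_rot: [0.926, -0.273, 0.249, -0.072]
ft_force: [-7.0, -4.5, 5.1]
finger_gap: 11.4
grasp_force: 118.8
```

```bash
python3 st.py
```

```text
t 13.6 mouth in tool [-0.81 -1.89 32.57] F tool [-0.5  5.6 -7.9] M [-0.28 -1.22 -0.71] gap 11.387911582388528 v 0.012
turn (tool) [ 2.3000e-03 -1.3000e-03 -1.4832e+00]
[-0.74  0.17  1.99  0.58  0.66  1.  ]
```

Call:
play_rows(
  motion=[
    [0,0,0,0,0,0.03,8],
    [0,0,0,0,0,0.03,8],
    [0,0,0,0,0,0.03,8],
    [0,0,0,0,0,0,8],
    [0,0,0,0,0,0,8],
  ],
)

```text
time_s: 14.1
ee_pos: [585.8, -288.5, 135.1]
ee_rot: [0.915, -0.31, 0.246, -0.082]
ft_force: [-6.0, -3.5, 4.1]
finger_gap: 11.7
grasp_force: 129.7
```

```bash
python3 st.py
```

```text
t 14.1 mouth in tool [-0.87 -1.67 32.55] F tool [-0.4  4.7 -6.6] M [-0.27 -0.99 -2.07] gap 11.653463697565595 v 0.002
turn (tool) [ 3.0000e-03  4.0000e-04 -1.5632e+00]
[-0.74  0.17  1.99  0.58  0.66  1.08]
```

The torque jumped to 2 N·m, so the cap is against the stop. I'll release, back off and look.

Call:
play_rows(
  motion=[
    [0,0,0,0,0,-0.03,8],
    [0,0,0,0,0,0,36],
    [0,0,0,0,0,0,36],
    [0,0,0,0,0,0,36],
    [0,0,-20,0,0,0,36],
    [0,0,-45,0,0,0,36],
    [0,0,-45,0,0,0,36],
    [0,0,0,0,0,0,36],
    [0,0,0,0,0,0,36],
    [0,0,0,0,0,0,36],
  ],
)

```text
time_s: 15.1
ee_pos: [529.6, -286.4, 225.9]
ee_rot: [0.917, -0.303, 0.245, -0.082]
ft_force: [0.3, -0.1, -0.3]
finger_gap: 36.3
grasp_force: 0.0
```

Run:
```python
from h import *
s=manip.read_state(); print(s["time_s"],s["ee_pos"],np.abs(s["qvel"]).max(),s["joint_positions"].round(2))
im=eyes.snapshot("wrist")[:,:,::-1]; np.savez("w7.npz",p=s["ee_pos"],q=s["ee_rot"]); cv2.imwrite("pics/w7.png",im)
T=np.load("T.npy"); m=model("wrist",s)
for P in ([0,-75,39],[25,24,32],[60,80,62]): print(P,proj(m,[T[:3,:3]@P+T[:3,3]]))
```

```text
15.1 [ 529.61722576 -286.40760982  225.85307926] 0.019547926211419608 [-0.81 -0.06  2.04  0.51  0.85  1.12]
[0, -75, 39] [[320.57812164 189.14457024]]
[25, 24, 32] [[212.37393751 246.17152317]]
[60, 80, 62] [[116.80535512 279.3829739 ]]
```

View pics/w7.png

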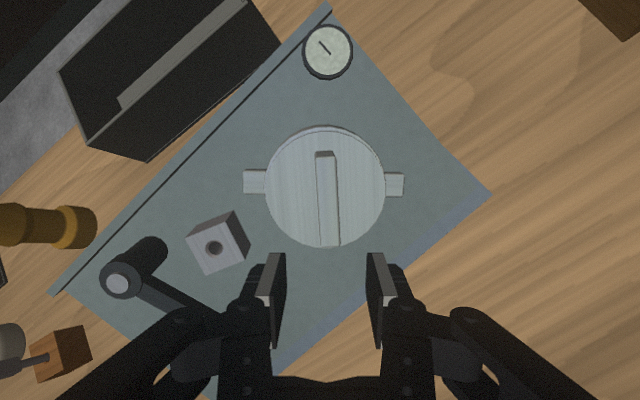

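The cap is seated with its flange centred at about (325,187.5). The bar is square across the ear line, so it has turned fully. The boss hole is at (214,248), the post top at (117,284) and the gauge at (327,51). I'll refit the deck pose from these and plan the move to the pin.

Run:
```python
from h import *
from scipy.optimize import least_squares
d=np.load("w7.npz"); m=model("wrist",dict(ee_pos=d["p"],ee_rot=d["q"]))
g=cv2.cvtColor(cv2.imread("pics/w7.png"),cv2.COLOR_BGR2GRAY); k=(cv2.GaussianBlur(g,(3,3),0)[225:270,195:240]<75).astype(np.uint8)
for c in cv2.findContours(k,0,2)[0]:
    if 60<cv2.contourArea(c)<500: M=cv2.moments(c); print("dark",cv2.contourArea(c),M["m10"]/M["m00"]+195,M["m01"]/M["m00"]+225)
P=np.array([[0,-75,40],[25,24,32],[60,80,62],[72,-145,29]]); uv=np.array([[325,187.5],[214,248],[117,284],[327,51]])
f=lambda q:(proj(m,(deckT(*q)@np.c_[P,np.ones(4)].T).T[:,:3])-uv).ravel()
r=least_squares(f,[608.7,-211.9,85,.1255]); print(r.x,r.fun.reshape(-1,2).round(2))
f2=lambda q:f([q[0],q[1],85,q[2]])
r2=least_squares(f2,[608.7,-211.9,.1255]); print(r2.x,r2.fun.reshape(-1,2).round(2))
np.save("T2.npy",deckT(*r.x))
s=manip.read_state()
pin=np.array([655,147,101]);
# tool-down, tool x toward robot side; choose yaw = base azimuth+pi/2 nearby
for yaw in (1.6,):
    go([655,147,250],yawR(yaw),"shift")
    Rn=R.from_quat(s["ee_rot"]).as_matrix(); print("lift first", Rn.T@[0,0,60], Rn.T@(np.array([655,147,290])-s["ee_pos"]-[0,0,60]))
```

```text
dark 113.0 214.09144542772862 247.29941002949852
dark 120.5 235.2088520055325 232.06915629322268
[ 6.05359440e+02 -2.13145595e+02  8.59231941e+01  1.19321489e-01] [[-0.74  4.92]
 [ 0.6   0.59]
 [ 1.25 -2.19]
 [-0.94 -3.08]]
[ 6.05738840e+02 -2.12840495e+02  1.19445208e-01] [[-0.96  4.91]
 [ 0.79  0.39]
 [ 1.84 -2.54]
 [-1.21 -2.49]]
turn (tool) [ 0.2946 -0.5741 -2.1776]
shift (tool, shift first) [-161.3 -419.8   42.4]
lift first [ 23.86598979 -17.96186966 -52.0363889 ] [-169.23364162 -413.81963838   59.7593846 ]
```

Run:
```python
from h import *
s=manip.read_state()
go([650,147,260],yawR(0.06),"shift")
```

```text
turn (tool) [-0.155  -0.5085 -0.6824]
shift (tool, shift first) [-160.8 -420.2   31.3]
```

Call:
play_rows(
  motion=[
    [-16,-42,3,0,0,0,36],
    [-16,-42,3,0,0,0,36],
    [-16,-42,3,0,0,0,36],
    [-16,-42,3,0,0,0,36],
    [-16,-42,3,0,0,0,36],
    [-16,-42,3,0,0,0,36],
    [-16,-42,3,0,0,0,36],
    [-16,-42,3,0,0,0,36],
    [-16,-42,3,0,0,0,36],
    [-16,-42,4,0,0,0,36],
  ],
)

```text
time_s: 16.15
ee_pos: [650.4, 148.1, 259.3]
ee_rot: [0.918, -0.303, 0.244, -0.081]
ft_force: [0.4, -0.3, -1.0]
finger_gap: 35.8
grasp_force: 0.0
```

Call:
play_rows(
  motion=[
    [0,0,0,-0.0258,-0.0848,-0.1137,36],
    [0,0,0,-0.0258,-0.0848,-0.1137,36],
    [0,0,0,-0.0258,-0.0848,-0.1137,36],
    [0,0,0,-0.0258,-0.0848,-0.1137,36],
    [0,0,0,-0.0258,-0.0848,-0.1137,36],
    [0,0,0,-0.0258,-0.0848,-0.1137,36],
    [0,0,0,0,0,0,36],
    [0,0,0,0,0,0,36],
    [0,0,0,0,0,0,36],
    [0,0,0,0,0,0,36],
  ],
)

```text
time_s: 17.15
ee_pos: [650.0, 145.6, 261.2]
ee_rot: [1.0, 0.029, 0.001, 0.001]
ft_force: [0.7, 0.3, -0.3]
finger_gap: 36.0
grasp_force: 0.0
```

Run:
```python
from h import *
s=manip.read_state(); print(s["time_s"],s["ee_pos"],np.abs(s["qvel"]).max(),s["joint_positions"].round(2))
go(None,yawR(0.06))
im=eyes.snapshot("wrist")[:,:,::-1]; np.savez("w8.npz",p=s["ee_pos"],q=s["ee_rot"]); cv2.imwrite("pics/w8.png",im)
m=model("wrist",s); print(proj(m,[[655,147,101],[647,145,40],[583,165,110]]))
hsv=cv2.cvtColor(im,cv2.COLOR_BGR2HSV)
u,v=proj(m,[[655,147,101]])[0].round().astype(int)
for y in range(v-48,v+49,8): print(y," ".join("%3d/%3d"%(hsv[y,x,1],hsv[y,x,2]) for x in range(u-56,u+57,8)))
k=((hsv[:,:,1]<60)&(hsv[:,:,2]>90)).astype(np.uint8)
for c in cv2.findContours(k,0,2)[0]:
    if cv2.contourArea(c)>80: print(cv2.contourArea(c),cv2.minAreaRect(c))
```

```text
17.15 [650.04573592 145.63176579 261.2411196 ] 0.006639965586157312 [ 0.07  0.25  1.58 -0.    1.3   1.58]
turn (tool) [ 0.0024 -0.0018 -0.0012]
[[324.33641696 178.8658958 ]
 [325.91297597 171.98916807]
 [299.54483324 258.37066508]]
131  94/133 105/133  99/132 106/132 107/134 111/110 105/138 103/124 108/125  97/129 114/119 106/127 102/130 104/130 107/129
139 102/127  97/129 100/127  96/130  98/133 136/118 136/114 138/107 140/ 69 162/ 52 189/ 50 102/130 103/131  97/137 105/133
147 101/139 102/138 100/135 101/136  99/139 150/109 137/106 146/108 136/116 138/118 147/118 108/125 101/124 103/124 104/125
155 103/129 105/134 104/130 111/129 123/124 149/120 148/121 144/119 136/118 145/118 142/113 103/136  99/137 103/139 106/137
163 102/143 106/139 101/139 103/141 150/112 142/113  40/ 64  46/ 55  54/ 57 147/104 148/110  98/128 101/134 104/132 107/134
171  99/139 105/136 106/139 103/141 137/115 146/117  20/125  24/128  25/132 147/118 111/124 104/125 105/131 100/133 108/135
179 101/136  99/137 103/134 105/138 148/110 148/110  24/130  26/126  19/121 141/110 100/132 108/130 100/133 101/134 102/135

[... 950 characters left out ...]
430664)
303.5 ((224.39431762695312, 301.4346923828125), (12.574151039123535, 40.84162139892578), 43.02506637573242)
633.0 ((298.4000244140625, 268.8000183105469), (28.621673583984375, 25.759506225585938), 10.304845809936523)
11370.0 ((563.0, 248.5), (152.0, 109.0), 0.0)
362.5 ((323.45001220703125, 177.34999084472656), (20.223257064819336, 19.79899024963379), 8.130102157592773)
9311.5 ((554.0330810546875, 218.0291748046875), (157.2556610107422, 180.0861358642578), 86.42366790771484)
2893.5 ((81.95364379882812, 100.99969482421875), (164.14208984375, 35.085323333740234), 0.379436731338501)
213.5 ((227.1356201171875, 86.95391845703125), (65.48446655273438, 31.530710220336914), 83.75808715820312)
```

The small pin's head is at wrist (323.5,177.3), 20 px square and turned about 8°. The bigger pin's head is at (298,269), 27 px. The small one is in the wooden block, so that's the target.

Run:
```python
from h import *
d=np.load("w8.npz"); m=model("wrist",dict(ee_pos=d["p"],ee_rot=d["q"]))
c=plane(m,(323.5,177.3),101); print(c, plane(m,(298.4,268.8),120))
im=cv2.imread("pics/w8.png"); hsv=cv2.cvtColor(im,cv2.COLOR_BGR2HSV)
k=((hsv[:,:,1]>124)).astype(np.uint8); k[:120]=0;k[205:]=0;k[:,:270]=0;k[:,380:]=0
k=cv2.morphologyEx(k,cv2.MORPH_OPEN,np.ones((5,5)))
for q in cv2.findContours(k,0,2)[0]:
    if cv2.contourArea(q)>150: print("block",cv2.contourArea(q),cv2.minAreaRect(q))
s=manip.read_state(); Rt=R.from_quat(s["ee_rot"])*R.from_rotvec([0,0,.142]); go([c[0],c[1],88],Rt.as_matrix())
```

```text
[656.33363814 147.79338659 101.        ] [578.00848122 165.13498517 120.        ]
block 1781.5 ((324.3599853515625, 160.48001098632812), (49.214630126953125, 52.60873794555664), 8.130102157592773)
turn (tool) [-0.    -0.     0.142]
shift (tool, turn first) [  5.6  -3.1 173.5]
```

Call:
play_rows(
  motion=[
    [0,0,0,0,0,0.142,36],
    [5.6,-3.1,20,0,0,0,36],
    [0,0,45,0,0,0,36],
    [0,0,45,0,0,0,36],
    [0,0,35,0,0,0,36],
    [0,0,20,0,0,0,36],
    [0,0,8,0,0,0,36],
    [0,0,0,0,0,0,36],
    [0,0,0,0,0,0,36],
    [0,0,0,0,0,0,36],
  ],
)

```text
time_s: 18.2
ee_pos: [658.3, 147.9, 91.1]
ee_rot: [0.999, -0.041, 0.003, 0.001]
ft_force: [-0.5, 0.5, 0.5]
finger_gap: 36.0
grasp_force: 0.0
```

Call:
play_rows(
  motion=[
    [-2,0,3,0,0,0,36],
    [0,0,0,0,0,0,36],
    [0,0,0,0,0,0,10],
    [0,0,0,0,0,0,10],
    [0,0,0,0,0,0,10],
    [0,0,0,0,0,0,10],
    [0,0,0,0,0,0,10],
  ],
  grip_force=80,
)

```text
time_s: 18.9
ee_pos: [655.2, 147.9, 86.0]
ee_rot: [0.999, -0.041, 0.001, 0.001]
ft_force: [-1.0, -0.2, 2.4]
finger_gap: 16.5
grasp_force: 78.4
```

Run:
```python
from h import *
s=manip.read_state(); print(s["time_s"],s["ee_pos"],R.from_quat(s["ee_rot"]).as_matrix().round(3).tolist(),s["finger_gap"],s["ft_force"],s["grasp_force"])
```

```text
18.9 [655.18361488 147.92196436  86.02961535] [[0.997, -0.082, 0.003], [-0.082, -0.997, -0.002], [0.003, 0.002, -1.0]] 16.46142620324039 [-1.00826454 -0.2023489   2.41262262] 78.42864632606506
```

Call:
play_rows(
  motion=[
    [0,0,-10,0,0,0,10],
    [0,0,-20,0,0,0,10],
    [0,0,-40,0,0,0,10],
    [0,0,-45,0,0,0,10],
    [0,0,-45,0,0,0,10],
    [0,0,-10,0,0,0,10],
    [0,0,0,0,0,0,10],
    [0,0,0,0,0,0,10],
  ],
)

```text
time_s: 19.7
ee_pos: [653.5, 148.3, 253.6]
ee_rot: [0.999, -0.041, -0.001, 0.001]
ft_force: [0.2, -0.3, -1.2]
finger_gap: 16.1
grasp_force: 78.4
```

Run:
```python
from h import *
s=manip.read_state(); print(s["time_s"],s["ee_pos"],s["finger_gap"])
T=np.load("T2.npy"); D=T[:3,:3]; Rd=np.array([D[:,0],-D[:,1],-D[:,2]]).T; np.save("Rd.npy",Rd)
hole=D@[25,24,32]+T[:3,3]; h=hole-Rd@np.array([70,0,115]); print("hole",hole,"hover",h); np.save("hole.npy",hole)
go(h,Rd,"shift")
m=model("wrist",s); Rn=R.from_quat(s["ee_rot"]).as_matrix(); print("pred pin foot px",proj(m,[s["ee_pos"]+Rn@np.array([1,0,71.]),s["ee_pos"]+Rn@np.array([1,0,20.])]))
im=eyes.snapshot("wrist")[:,:,::-1]; cv2.imwrite("pics/w9.png",im); hsv=cv2.cvtColor(im,cv2.COLOR_BGR2HSV)
for y in range(180,300,5): print(y," ".join("%3d/%3d"%(hsv[y,x,1],hsv[y,x,2]) for x in range(304,349,3)))
```

```text
19.7 [653.53024507 148.25927583 253.64152318] 16.13813711120421
hole [ 608.38196129 -186.34027969  124.61866484] hover [ 490.69122609 -194.67297804  189.46044911]
turn (tool) [-0.0071  0.5256 -0.1964]
shift (tool, shift first) [-134.   355.    65.3]
pred pin foot px [[326.23044412 220.34742771]
 [326.38460631 258.5092151 ]]
180 142/106 149/103 145/107 142/115 142/113 150/112 146/112 142/115 153/113 143/116 143/114 146/115 148/114 141/116 142/115
185 152/109 139/110 145/111 139/110 143/109 149/111 158/108 149/111 145/111 146/108 150/107 146/110 149/111 145/111 148/110
190 152/109 148/110 143/112 149/108 151/108 143/109 147/109 148/110 157/107 154/109 152/104 151/110 149/111 139/112 142/115
195 107/129 104/127 108/130 100/127  98/133 110/130 103/129 104/125 105/119  99/121 111/119 103/121  95/123 103/126 107/122
200 101/134 106/132 105/129 110/127 102/122 108/116 100/123 100/120 109/119 108/123 102/128 104/128 109/129 102/127 111/126
205 106/116 103/121 108/120 100/123 101/124 100/123 103/126 106/123 101/129 103/129 102/132 104/130 100/127 107/129 101/137
210 104/135 102/133 102/137 10
[... 1501 characters left out ...]
  25/ 52  19/ 55  44/ 58  29/ 53  46/ 56  10/ 52  46/ 50  27/ 56  20/ 51  50/ 51
275  62/ 33  30/ 60  28/ 55  21/ 49  40/ 58  48/ 58  33/ 54  33/ 47  23/ 55  25/ 51  20/ 52  21/ 48  32/ 55  25/ 52  31/ 50
280  24/ 75  15/103  24/105  15/102  15/102  12/104   7/105  14/106   9/111  11/111   5/108   0/116   9/114   9/116   5/102
285  21/ 74  31/131  24/127  33/130  30/128  28/128  32/126  30/129  32/129  32/128  28/135  33/131  29/131  25/130   9/111
290   7/ 77  29/125  26/128  33/130  32/128  30/129  31/131  34/129  27/130  34/136  31/130  32/135  34/128  31/130  16/112
295  20/ 51  27/124  32/127  30/127  30/128  22/127  31/132  30/128  33/133  28/135  29/130  30/127  30/127  33/133  14/111
```

Call:
play_rows(
  motion=[
    [-13.4,35.5,0,0,0,0,10],
    [-13.4,35.5,0,0,0,0,10],
    [-13.4,35.5,0,0,0,0,10],
    [-13.4,35.5,0,0,0,0,10],
    [-13.4,35.5,0,0,0,0,10],
    [-13.4,35.5,0,0,0,0,10],
    [-13.4,35.5,0,0,0,0,10],
    [-13.4,35.5,0,0,0,0,10],
    [-13.4,35.5,0,0,0,0,10],
    [-13.4,35.5,0,0,0,0,10],
  ],
)

```text
time_s: 20.75
ee_pos: [489.8, -195.0, 253.1]
ee_rot: [0.999, -0.041, -0.001, -0.0]
ft_force: [1.2, -1.1, -1.1]
finger_gap: 16.7
grasp_force: 78.5
```

Call:
play_rows(
  motion=[
    [0,0,0,-0.002,0.131,-0.049,10],
    [0,0,0,-0.002,0.131,-0.049,10],
    [0,0,0,-0.002,0.131,-0.049,10],
    [0,0,0,-0.002,0.131,-0.049,10],
    [0,0,0,0,0,0,10],
    [0,0,0,0,0,0,10],
    [0,0,0,0,0,0,10],
  ],
)

```text
time_s: 21.45
ee_pos: [492.2, -194.5, 256.1]
ee_rot: [0.964, 0.057, 0.258, 0.016]
ft_force: [-0.4, 0.1, -0.2]
finger_gap: 16.2
grasp_force: 78.5
```

```bash
cat > st2.py <<'E'
from h import *
s=manip.read_state(); Rn=R.from_quat(s["ee_rot"]).as_matrix(); ho=np.load("hole.npy"); T=np.load("T2.npy")
print("t",s["time_s"],"hole in tool",(Rn.T@(ho-s["ee_pos"])).round(2),"F tool",(Rn.T@s["ft_force"]).round(1),"M",(Rn.T@s["ft_torque"]).round(2),"gap",s["finger_gap"].round(1),"v",np.abs(s["qvel"]).max().round(3))
f=s["ee_pos"]+Rn@np.array([1.3,0,71.]); print("foot in deck",(T[:3,:3].T@(f-T[:3,3])).round(1))
go(None,np.load("Rd.npy")); print(s["joint_positions"].round(2))
E
python3 st2.py
```

```text
Traceback (most recent call last):
  File "st2.py", line 3, in <module>
    print("t",s["time_s"],"hole in tool",(Rn.T@(ho-s["ee_pos"])).round(2),"F tool",(Rn.T@s["ft_force"]).round(1),"M",(Rn.T@s["ft_torque"]).round(2),"gap",s["finger_gap"].round(1),"v",np.abs(s["qvel"]).max().round(3))
                                                                                                                                                          ^^^^^^^^^^^^^^^^^^^^^
AttributeError: 'float' object has no attribute 'round'
```

```bash
sed -i 's/s\["finger_gap"\].round(1)/s["finger_gap"]/' st2.py; python3 st2.py
cat > look.py <<'E'
import sys
from h import *
n=sys.argv[1]; s=manip.read_state(); im=eyes.snapshot("wrist")[:,:,::-1]; np.savez(n+".npz",p=s["ee_pos"],q=s["ee_rot"]); cv2.imwrite(f"pics/{n}.png",im)
m=model("wrist",s); T=np.load("T2.npy"); g=cv2.GaussianBlur(cv2.cvtColor(im,cv2.COLOR_BGR2GRAY),(3,3),0)
for P in ([25,24,32],[60,80,62],[0,-75,40],[72,-145,29]): print(P,proj(m,[T[:3,:3]@P+T[:3,3]]).round(1))
u,v=proj(m,[np.load("hole.npy")])[0].round().astype(int)
for th in (60,75,90):
    k=(g<th).astype(np.uint8)
    for c in cv2.findContours(k,cv2.RETR_LIST,2)[0]:
        A=cv2.contourArea(c); (x,y),r=cv2.minEnclosingCircle(c)
        if 40<A<1500 and abs(x-u)<50 and abs(y-v)<50: M=cv2.moments(c); print("th",th,"A",A,"c",round(M["m10"]/M["m00"],1),round(M["m01"]/M["m00"],1),"r",round(r,1),"bb",cv2.boundingRect(c))
for y in range(max(v-32,0),v+33,4): print(y," ".join("%3d"%g[y,x] for x in range(u-40,u+41,4)))
E
python3 look.py w10
```

```text
t 21.45 hole in tool [ 35.67  -4.1  171.9 ] F tool [-0.4 -0.2  0. ] M [ 0.03 -0.27  0.03] gap 16.222350827772143 v 0.015
foot in deck [ -9.3  20.  132.9]
turn (tool) [ 0.0004  0.0004 -0.0007]
[-0.72 -0.29  2.19  0.44  0.89  0.51]
[25, 24, 32] [[321.3 140.8]]
[60, 80, 62] [[246.   99.9]]
[0, -75, 40] [[436.2 171.4]]
[72, -145, 29] [[523.5  84.3]]
109 101 101  99 100 101 103 102 103 100 102 100 102 102 101 101 102 101 100 101 101 101
113 102 101  99  99  99 101 101  83  83  96 100 102 101 102 102 102 101 101 101 102 103
117 102 100 101  99 101 103  99 107 120 112  85  90 102 103 101 100 101 102 102 103 103
121 102  99 101 102 100 102  89 118 117 118 120 118 100  84  98 103 103 101 102 102 101
125 101  99  99 100 100 102  91 119 117 116 120 119 119 120 114  89  94 101 102 103 104
129 103 101  99 100 101  98 114 120 118 119 120 118 119 120 121 116 122 106 101 104 103
133 100 100 100 101  99  85 120 117 119  94  83  86 117 119 117 121 119 103 104 103 104
137 100 100  99 101 100  99 119 116 107 108 116 119  98 120 117 123 114 102 102 104 104
141 102 100  99  99  95 118 120 118 100 109 118 102  98 119 119 120 107 104 102 102 105
145 101  99 100 100  89 120 117 119 114  82  83  88 120 117 123 117 103 104 103 103 103
149 101 100  99  99 109 121 117 119 119 117 117 120 121 117 120 109 102 102 103 101 102
153 100 101 100 100 117 120 118 120 120 120 119 119 120 120 120 103 104 104 103 102 102
157  99 102 100  97  99 102 110 119 118 118 120 121 118 122 114 103 102 102 102 103 102
161 100 103 101  99  99 100 101 102 104 113 119 121 118 121 107 103 101 104 102 101 103
165  99 101 100 101  99 100 100 100 102 102 102 106 119 119 101 101 102 102 103 102 103
169  99  99 100 100 100 100 101 101 102 100 103 102 100 101 102 101 102 102 101 100 103
173  99  99 100 100 102 102 101 102 101 101 102 103 101 103 104 103 102 103 102 102 103
```

Call:
play_rows(
  motion=[
    [-17,-2,28,0,0,0,10],
    [-17,-2,29,0,0,0,10],
    [0,0,0,0,0,0,10],
    [0,0,0,0,0,0,10],
    [0,0,0,0,0,0,10],
  ],
)

```text
time_s: 22.0
ee_pos: [492.1, -195.4, 192.2]
ee_rot: [0.964, 0.058, 0.26, 0.017]
ft_force: [-0.4, -0.5, 0.1]
finger_gap: 16.7
grasp_force: 78.5
```

```bash
python3 st2.py; python3 look.py w11
```

```text
t 22.0 hole in tool [ 67.03  -1.34 116.92] F tool [-0.4  0.4 -0.3] M [ 0.03 -0.25  0.04] gap 16.672709120248598 v 0.013
foot in deck [-40.9  22.7  77.7]
turn (tool) [ 0.0032 -0.004   0.0011]
[-0.72 -0.22  2.25  0.5   0.76  0.42]
[25, 24, 32] [[324.2 106.4]]
[60, 80, 62] [[226.8  46.2]]
[0, -75, 40] [[468.2 145.1]]
[72, -145, 29] [[578.6  35. ]]
th 90 A 64.5 c 326.9 100.8 r 9.8 bb (315, 95, 19, 18)
74 100  99 101 103 102 101 107 119 119 106 100 102 102 101 102 102 102 102 102 101 101
78 102 100 101 102 101 101 116 121 116 119 119 113 102 102 104 102 101 102 102 102 102
82 100 102 101 101 103 100 118 121 117 118 120 118 117 117 106 101 103 103 103 102 103
86 102 101 101 102 103 105 119 119 120 118 121 119 118 120 120 120 112 103 102 103 102
90 101 101 102 102 102 117 119 116 119 119 120 117 120 119 119 119 115 122 115 104 102
94 101 102 101 102 104 121 120 118 119 118 104 109 120 119 119 120 116 124 119 103 103
98  99 101 100 100 112 121 119 120 108  76 110  80  88 120 121 119 120 121 116 103 103
102 100 101  99  98 120 122 117 119  79 116 117 119  65 112 121 118 124 120 105 103 104
106 100 100 101  99 122 122 118 117 103 119 116 121  66 116 120 118 122 118 103 103 101
110 101 101 102 111 120 119 120 120 103 118 119 106  88 120 118 122 121 108 103 104 102
114 101  99  99 121 123 117 119 119 116 101  90 100 120 121 118 124 118 103 103 103 103
118 100 100 103 123 121 118 120 121 119 119 120 121 120 119 120 121 112 103 104 102 105
122 100 102 110 122 118 119 120 120 118 120 120 119 121 117 125 119 105 102 102 102 100
126 100 100 101 102 105 116 122 120 120 118 120 120 121 119 122 118 105 103 103 104 103
130 100 100 101 103 102 101 101 111 120 119 121 121 120 123 122 110 105 104 104 104 103
134 101  98  99 100 100 103 102 103 102 105 115 121 117 124 119 103 103 103 103 102 102
138 101 101  99 100 100 102 103 103 104 102 104 103 112 120 113 105 103 103 104 103 101
```

```bash
cat > hole.py <<'E'
from h import *
T=np.load("T2.npy"); n=T[:3,2]; rays=[]
for nm,(u,v) in (("w10",(321,140)),("w11",(325,105)),):
    g=cv2.cvtColor(cv2.imread(f"pics/{nm}.png"),cv2.COLOR_BGR2GRAY); g=cv2.GaussianBlur(g,(3,3),0)
    k=((g[v-14:v+15,u-15:u+16]<111)*1).astype(np.uint8); _,lab,st,_=cv2.connectedComponentsWithStats(k,connectivity=8)
    p=[]
    for i in range(1,len(st)):
        x,y,w,h,a=st[i]
        if a>8 and x>0 and y>0 and x+w<31 and y+h<29: p.append(np.argwhere(lab==i)[:,::-1])
    hull=cv2.convexHull(np.vstack(p).astype(np.float32)); e=cv2.fitEllipse(hull); c=np.array(e[0])+[u-15,v-14]
    d=np.load(nm+".npz"); m=model("wrist",dict(ee_pos=d["p"],ee_rot=d["q"])); o,w=ray(m,c); rays.append((o,w)); print(nm,c.round(1),np.round(e[1],1), "on T2 plane",plane(m,c,n=n,p0=np.load("hole.npy")).round(2))
    # size-based depth: px of chamfer ring
d=np.load("w7.npz"); m=model("wrist",dict(ee_pos=d["p"],ee_rot=d["q"])); rays.append(ray(m,(214.1,247.3))); print("w7 on plane",plane(m,(214.1,247.3),n=n,p0=np.load("hole.npy")).round(2))
A=sum(np.eye(3)-np.outer(w,w) for o,w in rays); b=sum((np.eye(3)-np.outer(w,w))@o for o,w in rays); X=np.linalg.solve(A,b); print("tri",X, "deck dz vs T2",n@(X-np.load("hole.npy")))
d=np.load("w11.npz"); m=model("wrist",dict(ee_pos=d["p"],ee_rot=d["q"])); c11=rays[1]
h=c11[0]+c11[1]*(n@(np.load("hole.npy")-c11[0]))/(n@c11[1]); np.save("hole2.npy",h)
E
python3 hole.py
```

```text
w10 [321.3 139.4] [16.8 17.9] on T2 plane [ 609.43 -186.15  125.22]
w11 [324.3 104.5] [21.2 22.9] on T2 plane [ 609.51 -186.22  125.27]
w7 on plane [ 609.41 -187.15  125.21]
tri [ 610.07964393 -186.20955267  123.77481676] deck dz vs T2 -1.5796351959750876
```

Run:
```python
from h import *
I=dict(ee_pos=np.zeros(3),ee_rot=[0,0,0,1]); m=model("wrist",I)
for n in ("w10","w11"):
    g=cv2.GaussianBlur(cv2.cvtColor(cv2.imread(f"pics/{n}.png"),cv2.COLOR_BGR2GRAY),(3,3),0)
    print(n)
    for y in range(206,252,3):
        print(y," ".join("%3d"%g[y,x] for x in range(304,348,2)))
for z,r in ((71,5),(71,3),(60,5),(50,5)):
  for x in (0,2):
    P=[[x+r,0,z],[x,r,z],[x,-r,z]]; print(z,r,x,proj(m,P).round(1).tolist())
```

```text
w10
206 100 100 100 100 102 102 101  99 100  99 101 101 101 100 101 100 100  99  99 100 100 102
209 100 100 101 101 102 102 100 100 100 100 101 101  99 101 102 101 100 101 100 101  99 101
212 101 100 100 102 101 100 101 100 102 102 101 102 101 102 100 102 101  99 100 101 100 100
215 100  99  98  99  99 101 101 100 101  96  90  88  88  95 102 101 100 100 101  98 100 100
218 101  98  98  98  99  99 100  98  81  80  82  82  78  72  75  96 101 101 100 100  99 101
221 100 100  98  98  99  99 102  85  74  80  81  82  78  72  60  78 102 100  98  99 101 100
224  98  98  97  98  99  99 101  80  75  81  82  81  78  74  63  67 100 100 100 101 102 101
227  97  96  99 100 100  99  98  77  76  81  81  80  76  72  63  63 100 101 100 100 102 102
230  96  97  98  98  99  99  97  74  77  82  83  80  77  72  63  59 100 100  99  99 100 101
233 100  99  97  98  98  99  95  73  78  82  81  82  77  73  63  58  97 102 101 101 101 101
236 100  98 100  97  98  98  95  74  79  82  82  81  77  72  64  58  93 100 102 102 102 103
239  98  99  99  98  98  99  93  72  81  81  82  82  77  72  64  54  90  99  99 101 
[... 1599 characters left out ...]
  98  84  75  82  85  82  82  78  71  65  55  87 103 102 102 100 100
248  97  99  98  99  98  99  83  75  82  85  82  81  78  73  67  55  81 101 101 101 100 101
251  63  63  81  82  81  80  81  80  81  82  81  81  80  80  80  80  81  82  83  80  71  61
71 5 0 [[326.2, 214.7], [334.2, 222.3], [318.1, 222.3]]
71 5 2 [[326.2, 211.6], [334.3, 219.3], [318.0, 219.3]]
71 3 0 [[326.2, 217.7], [331.0, 222.3], [321.3, 222.3]]
71 3 2 [[326.2, 214.7], [331.0, 219.3], [321.3, 219.3]]
60 5 0 [[326.2, 221.2], [334.7, 229.1], [317.7, 229.1]]
60 5 2 [[326.2, 218.0], [334.7, 225.9], [317.6, 225.9]]
50 5 0 [[326.2, 227.7], [335.1, 235.9], [317.3, 235.9]]
50 5 2 [[326.2, 224.3], [335.1, 232.6], [317.2, 232.6]]
```

```bash
python3 - <<'E'
from h import *
T=np.load("T2.npy"); h=np.array([609.6,-186.3,124.9]); T[:3,3]=h-T[:3,:3]@[25,24,32]; np.save("T2.npy",T); np.save("hole.npy",h)
c=T[:3,3]; print(c)
for a in range(-188,-121,6): print(a,[round(60+66*np.cos(np.radians(a)),1),round(80+66*np.sin(np.radians(a)),1)])
E
python3 st2.py
```

```text
[ 606.57747861 -213.1053149    86.20452923]
-188 [np.float64(-5.4), np.float64(89.2)]
-182 [np.float64(-6.0), np.float64(82.3)]
-176 [np.float64(-5.8), np.float64(75.4)]
-170 [np.float64(-5.0), np.float64(68.5)]
-164 [np.float64(-3.4), np.float64(61.8)]
-158 [np.float64(-1.2), np.float64(55.3)]
-152 [np.float64(1.7), np.float64(49.0)]
-146 [np.float64(5.3), np.float64(43.1)]
-140 [np.float64(9.4), np.float64(37.6)]
-134 [np.float64(14.2), np.float64(32.5)]
-128 [np.float64(19.4), np.float64(28.0)]
-122 [np.float64(25.0), np.float64(24.0)]
t 22.05 hole in tool [ 68.17  -1.31 117.46] F tool [-0.9  0.4  0.5] M [ 0.04 -0.32 -0.03] gap 16.672073275268865 v 0.009
foot in deck [-42.1  22.8  78.2]
turn (tool) [ 0.0036 -0.0043  0.0013]
[-0.72 -0.22  2.25  0.5   0.76  0.42]
```

Call:
play_rows(
  motion=[
    [0,0,0,0.004,-0.004,0.001,10],
    [18.3,-33.2,0,0,0,0,10],
    [18.3,-33.2,0,0,0,0,10],
    [0,0,0,0,0,0,10],
    [0,0,20,0,0,0,10],
    [0,0,12,0,0,0,10],
    [0,0,0,0,0,0,10],
    [0,0,0,0,0,0,10],
    [0,0,0,0,0,0,10],
  ],
  grip_force=100,
)

```text
time_s: 22.95
ee_pos: [531.5, -124.8, 177.3]
ee_rot: [0.964, 0.057, 0.258, 0.014]
ft_force: [-0.2, -0.6, -0.4]
finger_gap: 16.1
grasp_force: 100.3
```

```bash
python3 st2.py
```

```text
t 22.95 hole in tool [33.96 66.08 84.28] F tool [-0.5  0.5  0.2] M [ 0.03 -0.31 -0.01] gap 16.06742707479289 v 0.004
foot in deck [-7.6 90.1 45.4]
turn (tool) [-0.0018  0.0012 -0.0012]
[-0.53 -0.16  2.24  0.43  0.65  0.63]
```

Call:
play_rows(
  motion=[
    [2.2,0.9,5,0,0,0,10],
    [0,0,4.5,0,0,0,10],
    [0,0,0,0,0,0,10],
    [0,0,0,0,0,0,10],
    [-0.6,6.9,0,0,0,0,10],
    [0.2,6.9,0,0,0,0,10],
    [0.8,6.9,0,0,0,0,10],
    [1.6,6.7,0,0,0,0,10],
    [0,0,0,0,0,0,10],
    [0,0,0,0,0,0,10],
  ],
)

```text
time_s: 23.95
ee_pos: [542.3, -151.9, 171.4]
ee_rot: [0.965, 0.057, 0.257, 0.014]
ft_force: [-2.1, 1.2, 0.5]
finger_gap: 16.0
grasp_force: 100.5
```

```bash
python3 st2.py
```

```text
t 23.95 hole in tool [31.   38.49 73.66] F tool [-1.4 -1.4 -1.5] M [ 0.38 -0.54 -0.03] gap 15.999075320739829 v 0.007
foot in deck [-4.6 62.5 34.9]
turn (tool) [-0.0034  0.0034 -0.0014]
[-0.57 -0.11  2.2   0.46  0.66  0.57]
```

Call:
play_rows(
  motion=[
    [3.2,6.5,-1.3,0,0,0,10],
    [2.9,6.3,0,0,0,0,10],
    [3.6,5.9,0,0,0,0,10],
    [4.1,5.5,0,0,0,0,10],
    [0,0,0,0,0,0,10],
    [0,0,0,0,0,0,10],
  ],
)

```text
time_s: 24.55
ee_pos: [556.3, -174.6, 181.0]
ee_rot: [0.965, 0.057, 0.257, 0.014]
ft_force: [-3.2, 1.2, -1.4]
finger_gap: 16.1
grasp_force: 100.5
```

```bash
python3 st2.py
```

```text
t 24.55 hole in tool [16.76 13.92 75.18] F tool [-3.3 -1.6 -0.4] M [ 0.4  -0.9  -0.06] gap 16.08664871490312 v 0.01
foot in deck [ 9.6 37.9 36.3]
turn (tool) [-0.0025  0.0028 -0.0009]
[-0.6  -0.07  2.14  0.46  0.68  0.55]
```

Call:
play_rows(
  motion=[
    [4.8,5.1,0,0,0,0,10],
    [5.2,4.6,0,0,0,0,10],
    [5.4,4.2,0,0,0,0,10],
    [0,0,0,0,0,0,10],
    [0,0,0,0,0,0,10],
    [0,0,0,0,0,0,10],
  ],
)

```text
time_s: 25.15
ee_pos: [571.0, -186.5, 189.5]
ee_rot: [0.965, 0.057, 0.257, 0.014]
ft_force: [-3.4, 1.2, -2.0]
finger_gap: 16.3
grasp_force: 100.7
```

```bash
python3 st2.py
```

```text
t 25.15 hole in tool [1.370e+00 5.000e-02 7.526e+01] F tool [-3.7 -1.7  0.1] M [ 0.29 -1.1   0.03] gap 16.30139918161786 v 0.005
foot in deck [24.9 24.  36.3]
turn (tool) [-0.0021  0.0025 -0.0008]
[-0.6  -0.04  2.1   0.46  0.69  0.56]
```

Call:
play_rows(
  motion=[
    [0,0,0,-0.002,0.0025,0,10],
    [0,0,2,0,0,0,10],
    [0,0,2,0,0,0,10],
    [0,0,2,0,0,0,10],
    [0,0,2,0,0,0,10],
    [0,0,0,0,0,0,10],
    [0,0,0,0,0,0,10],
  ],
)

```text
time_s: 25.85
ee_pos: [574.9, -186.2, 182.0]
ee_rot: [0.964, 0.057, 0.258, 0.015]
ft_force: [-3.3, -0.6, -3.1]
finger_gap: 16.2
grasp_force: 100.6
```

```bash
python3 st2.py
```

```text
t 25.85 hole in tool [ 1.55  0.4  66.78] F tool [-4.5  0.1  1.1] M [ 0.15 -1.1   0.05] gap 16.207191436422264 v 0.002
foot in deck [24.7 24.4 27.8]
turn (tool) [-0.0012  0.0005 -0.0013]
[-0.59 -0.02  2.1   0.47  0.68  0.55]
```

Foot is 4 mm into the hole with no axial resistance. I'll continue down.

Call:
play_rows(
  motion=[
    [0,0,3,0,0,0,10],
    [0,0,3,0,0,0,10],
    [0,0,3,0,0,0,10],
    [0,0,3,0,0,0,10],
    [0,0,0,0,0,0,10],
    [0,0,0,0,0,0,10],
  ],
)

```text
time_s: 26.45
ee_pos: [580.9, -186.2, 171.6]
ee_rot: [0.964, 0.057, 0.258, 0.015]
ft_force: [-2.6, -0.1, -3.4]
finger_gap: 16.1
grasp_force: 100.4
```

```bash
python3 st2.py
```

```text
t 26.45 hole in tool [ 1.57  0.38 54.78] F tool [-3.9 -0.3  1.7] M [ 0.01 -1.16  0.04] gap 16.064844180702295 v 0.004
foot in deck [24.7 24.4 15.8]
turn (tool) [-0.0011  0.0005 -0.0013]
[-0.59  0.01  2.09  0.47  0.65  0.54]
```

Call:
play_rows(
  motion=[
    [0,0,3,0,0,0,10],
    [0,0,3,0,0,0,10],
    [0,0,3,0,0,0,10],
    [0,0,1.5,0,0,0,10],
    [0,0,1.5,0,0,0,10],
    [0,0,1,0,0,0,10],
    [0,0,0,0,0,0,10],
    [0,0,0,0,0,0,10],
  ],
)

```text
time_s: 27.25
ee_pos: [586.9, -186.4, 162.7]
ee_rot: [0.964, 0.058, 0.258, 0.015]
ft_force: [-19.5, 1.3, 11.5]
finger_gap: 16.3
grasp_force: 103.8
```

```bash
python3 st2.py
```

```text
t 27.25 hole in tool [ 0.81  0.06 44.12] F tool [-10.9  -2.7 -19.7] M [ 0.55 -2.42 -0.05] gap 16.27615417743383 v 0.003
foot in deck [25.5 24.1  5.1]
turn (tool) [-0.0019  0.0011  0.0014]
[-0.58  0.03  2.08  0.48  0.64  0.53]
```

Call:
play_rows(
  motion=[
    [0,0,-1.5,0,0,0,10],
    [0,0,0,0,0,0,10],
    [0,0,0,0,0,0,36],
    [0,0,0,0,0,0,36],
    [0,0,0,0,0,0,36],
    [0,0,0,0,0,0,36],
    [0,0,-15,0,0,0,36],
    [0,0,-40,0,0,0,36],
    [0,0,-40,0,0,0,36],
    [0,0,0,0,0,0,36],
  ],
)

```text
time_s: 28.25
ee_pos: [540.7, -188.0, 251.6]
ee_rot: [0.963, 0.057, 0.263, 0.019]
ft_force: [0.6, -0.6, 0.9]
finger_gap: 36.0
grasp_force: 0.0
```

Call:
play_rows(
  motion=[
    [-35,0,-20,0,0,0,36],
    [-35,0,-20,0,0,0,36],
    [0,0,0,0,0,0,36],
    [0,0,0,0,0,0,36],
    [0,0,0,0,0,0,36],
  ],
)

```text
time_s: 28.75
ee_pos: [459.8, -194.8, 244.7]
ee_rot: [0.964, 0.057, 0.259, 0.015]
ft_force: [0.6, -0.1, 0.0]
finger_gap: 36.0
grasp_force: 0.0
```

```bash
cat > chk.py <<'E'
from h import *
s=manip.read_state(); print(s["time_s"],s["ee_pos"],np.abs(s["qvel"]).max(),s["ft_force"].round(1))
im=eyes.snapshot("wrist")[:,:,::-1]; cv2.imwrite("pics/w12.png",im); m=model("wrist",s); T=np.load("T2.npy")
cv2.imwrite("pics/scene2.png",eyes.snapshot("scene")[:,:,::-1]); cv2.imwrite("pics/top2.png",eyes.snapshot("top")[:,:,::-1])
W=lambda P:proj(m,[T[:3,:3]@np.array(P,float)+T[:3,3]])[0]
g=cv2.cvtColor(im,cv2.COLOR_BGR2GRAY)
for q in (0,.95,1.0,1.05):
    a=np.radians(-168.5)+q; e=np.array([np.cos(a),np.sin(a)]); nn=np.array([-e[1],e[0]]); 
    print("q",q)
    for r in (60,90,110,120,127,140):
        row=[]
        for o in (-16,-12,-8,-4,0,4,8,12,16):
            u,v=W([60+r*e[0]+o*nn[0],80+r*e[1]+o*nn[1],56]).round().astype(int)
            row.append(int(g[v,u]) if 0<=v<400 and 0<=u<640 else -1)
        print(r,W([60+r*e[0],80+r*e[1],56]).round().tolist(),row)
for h in (86,90,94): print("pin head top",h,W([25,24,h]))
c=W([25,24,90]).round().astype(int)
for y in range(c[1]-24,c[1]+25,4): print(y," ".join("%3d"%g[y,x] for x in range(c[0]-32,c[0]+33,4)))
E
python3 chk.py
```

```text
28.75 [ 459.829361   -194.76177666  244.65756185] 0.011756986880168074 [ 0.6 -0.1  0. ]
q 0
60 [271.0, 131.0] [99, 100, 94, 98, 95, 96, 101, 99, 97]
90 [280.0, 166.0] [98, 94, 101, 95, 98, 99, 98, 96, 102]
110 [286.0, 189.0] [97, 99, 98, 95, 95, 101, 100, 99, 102]
120 [289.0, 200.0] [93, 91, 100, 98, 97, 98, 97, 97, 97]
127 [290.0, 208.0] [96, 97, 98, 97, 91, 96, 98, 100, 100]
140 [294.0, 222.0] [99, 96, 96, 97, 99, 98, 98, 97, 97]
q 0.95
60 [324.0, 86.0] [113, 112, 87, 52, 51, 53, 98, 100, 101]
90 [359.0, 102.0] [102, 98, 106, 55, 53, 54, 101, 106, 99]
110 [382.0, 113.0] [100, 100, 59, 57, 53, 52, 83, 64, 129]
120 [393.0, 118.0] [76, 134, 88, 57, 54, 54, 129, 131, 131]
127 [401.0, 122.0] [134, 134, 116, 53, 55, 54, 131, 133, 135]
140 [415.0, 128.0] [134, 133, 134, 130, 140, 138, 134, 134, 139]
q 1.0
60 [326.0, 82.0] [112, 86, 54, 49, 49, 109, 96, 97, 97]
90 [362.0, 97.0] [100, 53, 54, 53, 54, 101, 100, 100, 95]
110 [385.0, 106.0] [93, 49, 50, 50, 51, 87, 112, 126, 122]
120 [397.0, 111.0] [83, 53, 56, 51, 98, 127, 133, 92, 134]
127 [405.0, 114.0] [132, 55, 51, 60, 117, 128, 129, 134,
[... 800 characters left out ...]
87  44  53  50  54  52  55  54  55  52  50  62 108  98
93 101 100  98  87 122 118  46  52  50  53  51  50  53  56  56  57  53
97  97 100  96 112 115  99  87  87  90  88  85  52  51  52  51  54  50
101 100  98  99 117 117 108 112 113 116 107 103  66  49  48  57  51  52
105  98  97 102 120 114 100 114 113 112 119 114  83  73  52  51  54  55
109  94  96 120 115 117 107 114 111 115 115 113  72 113 108  68  53  51
113  99  98 121 115 115 111 115 111 115 112 109  94 119 100  96 100  91
117  97  97 101  97 113 107 113 114 116 115 114 112 115 102 101 105  99
121  97  98  99 101 100 107 116 114 114 115 113 109 102 101  97 102  99
125  99  98  99  98 100  94  75  70  76  90  94 115 102  98 100 100 103
```

The arm now lies at about 0.96 rad with its tip over the flange, held by the pin after release. I'll check that it holds for 1 s and triangulate the pin head's height from a second view.

Call:
play_rows(
  motion=[
    [0,0,0,0,0,0,36],
    [0,0,0,0,0,0,36],
    [0,0,0,0,0,0,36],
    [0,0,0,0,0,0,36],
    [0,0,0,0,0,0,36],
    [0,0,0,0,0,0,36],
    [0,0,0,0,0,0,36],
    [0,0,0,0,0,0,36],
    [0,0,0,0,0,0,36],
    [0,0,0,0,0,0,36],
  ],
)

```text
time_s: 29.9
ee_pos: [459.0, -194.6, 244.2]
ee_rot: [0.964, 0.057, 0.258, 0.015]
ft_force: [0.9, 0.1, -0.6]
finger_gap: 36.2
grasp_force: 0.0
```

Run:
```python
from h import *
s=manip.read_state(); im=eyes.snapshot("wrist")[:,:,::-1]; a=cv2.imread("pics/w12.png")
print(s["time_s"],"diff px", int((cv2.blur(cv2.absdiff(im,a),(5,5)).max(2)>25).sum()))
t0,t2=[cv2.imread(f"pics/{n}.png") for n in("top0","top2")]; d=(cv2.blur(cv2.absdiff(t0,t2),(3,3)).max(2)>30).astype(np.uint8)
for c in cv2.findContours(d,0,2)[0]:
    if cv2.contourArea(c)>15: print("top change",cv2.boundingRect(c))
# pin head in scene view: expected pixel for head top at fully down vs 10 mm high (leaning ~5mm down slope)
T=np.load("T2.npy"); m=model("scene"); W=lambda P:proj(m,[T[:3,:3]@np.array(P,float)+T[:3,3]])[0]
for h in (90,95,100): print(h,W([19,26,h]),W([21,25,h-28]))
g=cv2.cvtColor(cv2.imread("pics/scene2.png"),cv2.COLOR_BGR2GRAY); u,v=W([19,26,90]).round().astype(int)
for y in range(v-14,v+30,2): print(y," ".join("%3d"%g[y,x] for x in range(u-16,u+17,2)))
```

```text
29.9 diff px 1879
top change (350, 382, 32, 18)
top change (332, 360, 35, 40)
top change (70, 318, 12, 9)
top change (250, 313, 113, 87)
top change (28, 234, 218, 166)
top change (368, 212, 154, 188)
top change (417, 171, 12, 36)
top change (451, 170, 28, 19)
top change (425, 166, 25, 15)
top change (249, 160, 29, 28)
top change (321, 154, 7, 8)
90 [179.73836874 184.07933091] [180.29786101 196.62162955]
95 [179.55389364 181.85380111] [180.11305568 194.404376  ]
100 [179.36936874 179.62601419] [179.92819654 192.18483658]
170 113 113 113 114 115 117 117 118 117 117 117 118 117 117 117 117 116
172 119 119 119 120 119 118 117 117 115 115 115 114 114 114 115 116 116
174 118 117 116 115 115 115 115 117 118 118 119 119 119 120 120 121 121
176 116 117 118 119 119 119 119 119 119 120 119 118 117 118 116 117 116
178 122 122 121 121 121 120 120 118 119 118 117 116 117 116 117 116 117
180 123 122 121 121 121 120 120 121 120 120 120 119 119 119 119 119 119
182 124 123 123 123 121 120 119 120 120 118 119 120 119 120 120 120 121
184 122 122 122 123 123 122 120 121 120 103 123 124 124 124 125 125 12
[... 309 characters left out ...]
 112 106 119 116 113 102 108 114 114 114 114 114 114
196 117 116 115 116 114 111  96 105 106 103 112 112 112 112 111 110 104
198 113 112 113 113 110 108 101  99 101  91  88  80  74  71  65  61  50
200  85  77  72  71  65  60  52  48  49  49  49  48  47  47  47  48  44
202  48  46  46  46  45  46  46  46  47  47  46  47  48  48  48  49  47
204  45  45  46  46  46  46  48  49  51  55  57  65  75  79  84  87  94
206  58  69  78  82  88  89 102  98 105 101 115 116 119 119 120 120 120
208 116 119 121 122 121 119 116 102 114 101 109 105  95 104 127 128 128
210 123 124 125 121 114 108 105 103 107 104  96  81  78  97 129 131 131
212 129 130 126 110 107 107 105 106 106 105  97  77  78  91 123 126 125
```

```bash
python3 -c "
from bench import manip; print(manip.close_job())"
```

```text
the job is handed in; nothing more can be done
None
```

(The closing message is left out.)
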